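# Empty the stone-die mould and cam it shut

### The arm

A 6-joint arm with a two-finger parallel gripper is mounted at the origin on a cart in front of the work surface, level with it; the furniture and walls round the work are solid. World frame = base frame: x ahead of the robot, y to its left, z up, the work surface at z = 0. Lengths are in m, angles in degrees, forces in N, time in s.
With the tool pointing down it reaches from about 0.3 to 0.75 m from the base axis. Payload 8.5 kg.
Tool frame: the origin (TCP) lies between the finger pads; the fingertips stand 22 mm ahead of it and the grasp point (between the pads) lies 3 mm ahead of it (env.nose_length is the distance from the TCP to the fingertips, in m); z points along the fingers, x is the direction in which the jaws open and shut, and the axes are right-handed (so a half turn about z gives the same grasp; the last joint's range is limited). The gripper opens to 85 mm and grips with 20 to 120 N. Pads are 22 mm wide; open, the fingers measure 114 mm over their backs; the gripper's body (76 mm by 85 mm) begins 54 mm behind the grasp point. The pads swing forward as they close: fully open they stand 13 mm farther back than shut.
Start: joints at [-76.507, 21.807, 74.336, -0, 83.858, -12.336], TCP at [0.24, -0.495, 0.253] pointing down, gripper open.
Joint ranges: [-178.18, 178.18], [-50.72, 133.34], [12.68, 142.11], [-81.47, 261.47], [9.98, 163.14], [-165.26, 165.26]. Speed limits (degrees/s): [136.94, 136.94, 180, 180, 180, 180].

### API

Orientations are given as a 3x3 rotation matrix whose columns are the frame's x, y, z axes.
In Python, from rig import env gives the robot as it stands.
- The arm moves only by the tool arm_command, never from a script. Its argument "steps" is a list of rows, each an object with "delta_pos": the shift along the world's x, y, z in mm, a list of three; "dr": the turn, a rotation vector about the world's x, y, z in degrees, a list of three. In form: [{"delta_pos": [dx, dy, dz], "dr": [wx, wy, wz]}, ...]. A call has 1 to 20 rows; each row shifts and turns the commanded pose from where the row before left it; what a row does not reach is not made up. A row lasts 1/10 s, in which the tool goes at most 50 mm and 8.59 degrees, less where a joint would pass 70% of its speed; a pose out of reach is approached as far as the arm can. A call with a gripper value outside its range is refused whole. "grip" is the opening, from 0 (shut) to 1 (fully open), set as the call begins (left out, the last holds). The fingers move at their own pace and stop on an object; "squeeze" is the grip in N (left out, the last holds). Time passes only in rows, so rows that do not move let the fingers close. It gives the time, the measured TCP pose, the force and the opening at its end, in the units of the state.
- env.observe(): the state, without advancing time (a new reading comes with each control period).
- env.get_image(name): name is "scene" or "top" or "wrist"; returns the picture (384x512x3 uint8, blue, green, red); there is no depth.
- env.get_calibration(name): a dict with "fx", "fy", "cx", "cy" (pixels), "view" (4x4, takes a point from world to camera coordinates). Camera axes: x right, y up, looking along -z (the intrinsics and any distortion apply to the point x, -y, -z); pixel columns grow to the right and rows downward; lengths in m; the calibration is good to about 2 mm. A picture is of the moment at which its call begins: read the wrist's pose just before it. get_calibration takes no time and is no camera call; for the wrist camera it gives the pose at the moment of the call.
- env.close_job(): hands the job in, once; it reports no verdict.
The state is a dict: "time_s": time; "q": joint angles; "qvel": joint speeds; "joint_efforts": joint torques, N m; "position": TCP position; "tool_rot": TCP orientation; "ft_force": force on the tool from outside, world axes, zero at the start; "wrist_torque": the same for the moment, N m; "grip_width": finger opening in m.
Only numpy, scipy, OpenCV 4.12 (cv2) and the standard library are available. Lean on these libraries where they do the work, as an engineer would, in place of code of your own. Each camera call takes 0.05 s, during which the arm holds its last target. There are 200 camera calls.

### The job

Empty the split mould: turn its cam lever back a quarter turn to the open stop, pull the sliding half well back, lift out every cast stone die and put each down inside the steel tray, on the tray floor and not on another die or the rim (standing or lying). With the mould empty, push the sliding half up to the fixed half again and then give the cam lever its quarter turn to the stop, so that the halves are drawn tight and locked. Leave the glass dish and the white pot behind the mould where they are.

Things in the scene. Friction and masses are not known exactly. Their poses are not given: they have to be found in the camera images.
- mould: aluminium split mould fixed to the worktop, on a dark base plate 141x235 mm, 8 mm thick; two halves, tops 34 mm above the worktop: fixed half (far side, x 0 to 50 mm) and near half that slides along x; cam lock on the right end. Origin on the worktop in the fixed half's parting face; x points away from the robot, square to that face; y to the left along the row of cavities
- cavity_mid (a point): middle of the middle one of five cavities in the fixed half, on its floor, 8 mm above the worktop. Cavities are 25 mm wide, 26 mm deep, open at the top and towards the near half, spaced 36 mm along the mould's y, centred 6.5 mm behind the parting face
- mould_half (a joint): gap between the halves, m: 0 = tight together, 0.036 = widest; starts at 0, held by the cam. The near half (34 mm thick) slides along the mould's x, friction about 1.5 N, stays where left. Two spring pins meet it at 0.006: pushed further (5 to 10 N) it springs back to about 0.006 when let go; only the cam holds it shut
- half_handle (a point): black upright grip on top of the sliding half, 12 mm thick along the mould's x, 50 mm long along its y, 27 mm high from 34 to 61 mm above the worktop; this point is on its middle, 48 mm above the worktop, and moves with the half
- cam (a joint): cam lock angle, rad: 0 = open (lever along the mould's -y, right), 1.571 = locked (lever along its -x, to the robot), stop at 1.6; locks clockwise from above; stays where left; needs about 0.2 N m. Starts locked. If the gap is 0.007 or less it hooks a pin on the sliding half and draws it tight by 1.3 rad; at a larger gap it misses or jams: turn back below 0.25, push the half in, retry
- cam_knob (a point): black upright round knob at the end of the cam lever, 16 mm diameter, from 53 to 81 mm above the worktop; this point is on its axis 67 mm above the worktop, 50 mm from the pivot
- cam_pivot (a point): top of the cam's pivot, 55 mm above the worktop, at x = 12 mm, y = -98 mm in the mould's frame; vertical axis
- panel_edge (a point): foot of the near edge of a tall upright wall panel, 20 mm thick, that stands on the worktop behind the tray and runs from here straight back to the wall; solid, keep the arm clear of it
- steel_tray: loose shallow stainless tray 173x269 mm on the worktop to the left of the mould, floor top 2 mm and rim 12 mm above the worktop; origin under its centre, y along its long side; flat floor |x| < 70 mm, |y| < 118 mm
- dappen_dish: small loose glass dish, 33 mm wide, 24 mm high, behind the mould; leave alone
- cement_pot: small loose white pot with teal lid, 47 mm wide, 40 mm high, behind the mould; leave alone
- die_0: loose plaster-like stone die, 20 to 45 g: square foot 22x22 mm, 26 mm high, and on it a rounded square stump 15x15 mm, 22 mm high; 48 mm in all. Origin on its axis at mid height (2 mm below the top of the foot); z points from foot to stump, x and y across the flats. Starts upright in a cavity, foot sunk in, stump proud of the mould by 22 mm; or absent (the near half must be back by 15 mm or more for fingers to fit round it)
- die_1: loose plaster-like stone die, 20 to 45 g: square foot 22x22 mm, 26 mm high, and on it a rounded square stump 15x15 mm, 22 mm high; 48 mm in all. Origin on its axis at mid height (2 mm below the top of the foot); z points from foot to stump, x and y across the flats. Starts upright in a cavity, foot sunk in, stump proud of the mould by 22 mm; or absent (the near half must be back by 15 mm or more for fingers to fit round it)
- die_2: loose plaster-like stone die, 20 to 45 g: square foot 22x22 mm, 26 mm high, and on it a rounded square stump 15x15 mm, 22 mm high; 48 mm in all. Origin on its axis at mid height (2 mm below the top of the foot); z points from foot to stump, x and y across the flats. Starts upright in a cavity, foot sunk in, stump proud of the mould by 22 mm; or absent (the near half must be back by 15 mm or more for fingers to fit round it)
- die_3: loose plaster-like stone die, 20 to 45 g: square foot 22x22 mm, 26 mm high, and on it a rounded square stump 15x15 mm, 22 mm high; 48 mm in all. Origin on its axis at mid height (2 mm below the top of the foot); z points from foot to stump, x and y across the flats. Starts upright in a cavity, foot sunk in, stump proud of the mould by 22 mm; or absent (the near half must be back by 15 mm or more for fingers to fit round it)
- die_4: loose plaster-like stone die, 20 to 45 g: square foot 22x22 mm, 26 mm high, and on it a rounded square stump 15x15 mm, 22 mm high; 48 mm in all. Origin on its axis at mid height (2 mm below the top of the foot); z points from foot to stump, x and y across the flats. Starts upright in a cavity, foot sunk in, stump proud of the mould by 22 mm; or absent (the near half must be back by 15 mm or more for fingers to fit round it)
Mind the look-alikes: they are no part of the job. What is shaped like the die_4 but orange or yellow is not meant.

How it is judged (in metres and radians):
On the way, in this order (a step that is already met when the one before it is completed fails the run):
1. the cam is turned back and the sliding half pulled open (value of joint mould_half above 0.015 m and value of joint cam below 0.4 rad), for 0.1 s.
2. then every die that was in the mould is in the tray (x of die_0 in the frame of steel_tray between -0.072 and 0.072 m and y of die_0 in the frame of steel_tray between -0.12 and 0.12 m and z of die_0 in the frame of steel_tray between 0.005 and 0.034 m and linear speed of each of die_0, die_1, die_2, die_3, die_4 below 0.05 m/s and x of die_1 in the frame of steel_tray between -0.072 and 0.072 m and y of die_1 in the frame of steel_tray between -0.12 and 0.12 m and z of die_1 in the frame of steel_tray between 0.005 and 0.034 m and x of die_2 in the frame of steel_tray between -0.072 and 0.072 m and y of die_2 in the frame of steel_tray between -0.12 and 0.12 m and z of die_2 in the frame of steel_tray between 0.005 and 0.034 m and x of die_3 in the frame of steel_tray between -0.072 and 0.072 m and y of die_3 in the frame of steel_tray between -0.12 and 0.12 m and z of die_3 in the frame of steel_tray between 0.005 and 0.034 m and x of die_4 in the frame of steel_tray between -0.072 and 0.072 m and y of die_4 in the frame of steel_tray between -0.12 and 0.12 m and z of die_4 in the frame of steel_tray between 0.005 and 0.034 m), for 0.2 s.
3. then the sliding half is pushed up to the spring pins with the cam not yet turned (value of joint mould_half below 0.009 m and value of joint cam below 0.6 rad), for 0.1 s.
4. then the cam is turned and has drawn the halves tight (value of joint mould_half below 0.0015 m and value of joint cam above 1.4 rad), for 0.2 s.
At the end, for the whole second after the job is handed in: Every die present rests on the floor of the steel tray (its middle within 72 mm of the tray's centre across and 120 mm along, and no more than 34 mm above the tray's underside); the opening between the mould halves is under 1.5 mm and the cam is past 1.4 rad; all at rest and released (all of step 2 and all of step 4 and velocity of joint cam below 0.1 rad/s and linear speed of steel_tray below 0.05 m/s); the robot touches nothing.
It fails at once if the glass dish is shoved more than 30 mm (distance of dappen_dish from where it was at the start of the episode above 0.03 m).
It fails at once if the white pot is shoved more than 30 mm (distance of cement_pot from where it was at the start of the episode above 0.03 m).
Of die_0, die_1, die_2, die_3, die_4 only 3 to 5 are there at a start; the rules pass over those that are not, and their reading is None.
At some moment in a run one of steel_tray may be knocked a few centimetres aside while the robot is not near it.
Once in a run the grip may slacken for a moment while it holds something.
It also fails if it takes over 210 s, if anything falls off the work surface, if the arm or the gripper's body presses on something with over 40 N, if the wrist force passes 120 N, or if a joint passes its speed limit or range.

## Working session

There is one attempt and no reset: what is moved stays moved. The work goes in short steps, Python scripts to look and compute and a tool call to move; the robot and the scene stay as the last step left them, time stands still between calls to the robot, and variables do not carry over. Pictures are saved under pics/ and viewed, about 12 in all and at most 16, crops included, and the job is handed in when it is done.

Besides the shell and the picture viewer there is one more tool, called after "Call:" in YAML: its name, and indented under it one key for each argument. arm_command: Moves the arm, as the interface text tells. Its arguments: {"type":"object","properties":{"steps":{"type":"array"},"grip":{"type":"number"},"squeeze":{"type":"number"}},"required":["steps"]}

```bash
ls; mkdir -p pics; python3 - <<'E'
from rig import env
import cv2
s=env.observe();print(s)
for n in("scene","top"):
    cv2.imwrite(f"pics/{n}0.png",env.get_image(n));c=env.get_calibration(n);print(n,c)
E
```

```text
pics
{'time_s': 0.0, 'q': array([-7.65061449e+01,  2.18403898e+01,  7.43864547e+01,  2.25838262e-04,
        8.38578730e+01, -1.23350903e+01]), 'qvel': array([ 0.06265831, -0.01033547, -0.06426953, -0.12111826,  0.20913072,
       -0.0177536 ]), 'joint_efforts': array([-1.88029117e-03, -4.48477471e+01, -2.31279999e+01, -3.07328919e-04,
        4.75034714e-03, -6.91183729e-06]), 'position': array([ 0.23956693, -0.49478106,  0.25270737]), 'tool_rot': array([[ 4.35685250e-01, -9.00099021e-01, -3.41206826e-04],
       [-9.00097928e-01, -4.35685266e-01,  1.43869564e-03],
       [-1.44362732e-03, -3.19698911e-04, -9.99998907e-01]]), 'ft_force': array([ 0.45689737, -0.32773373,  0.88294301]), 'wrist_torque': array([0.01181924, 0.00628728, 0.01664626]), 'grip_width': 0.08566581190365298}
scene {'fx': 416.43289029716647, 'fy': 416.43289029716647, 'cx': 258.87685348535337, 'cy': 188.8275027256289, 'view': array([[-0.7954826 , -0.60595597,  0.00497958,  0.39728047],
       [ 0.3433512 , -0.44394065,  0.82766337, -0.27834243],
       [-0.49931692,  0.66010156,  0.56120277, -0.62861159],
       [ 0.        ,  0.        ,  0.        ,  1.        ]])}
top {'fx': 422.4174688195807, 'fy': 422.4174688195807, 'cx': 257.72276944271937, 'cy': 194.64886321704637, 'view': array([[ 0.01723494, -0.99972236,  0.0160674 , -0.10938543],
       [ 0.99572665,  0.01861981,  0.09045298, -0.53869769],
       [-0.09072704,  0.01443979,  0.99577111, -1.08987339],
       [ 0.        ,  0.        ,  0.        ,  1.        ]])}
```

View pics/scene0.png

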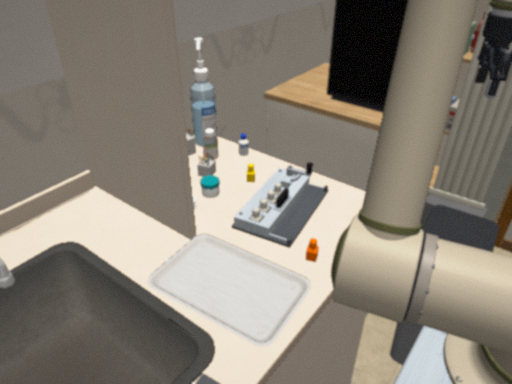

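View pics/top0.png

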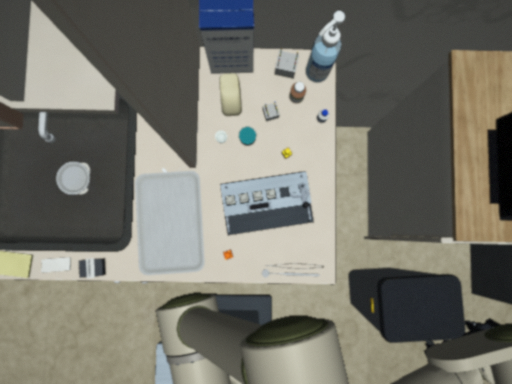

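The scene view shows the mould near (280,205), the tray near (230,285), an orange decoy at (313,250) and a yellow one at (251,173). In the top view the mould is at (265,203), the tray at (170,220), the pot at (248,135) and the dish at (221,136). Next is a close crop.

```bash
python3 - <<'E'
import cv2,numpy as np
a=cv2.imread("pics/top0.png")[160:245,210:322];b=cv2.imread("pics/scene0.png")[155:250,225:335]
a=cv2.resize(a,None,fx=7,fy=7,interpolation=cv2.INTER_CUBIC)[:,:784];cv2.imwrite("pics/c1.png",a)
cv2.imwrite("pics/c2.png",cv2.resize(b,None,fx=6,fy=6,interpolation=cv2.INTER_CUBIC))
E
```

```text
(no output)
```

View pics/c1.png

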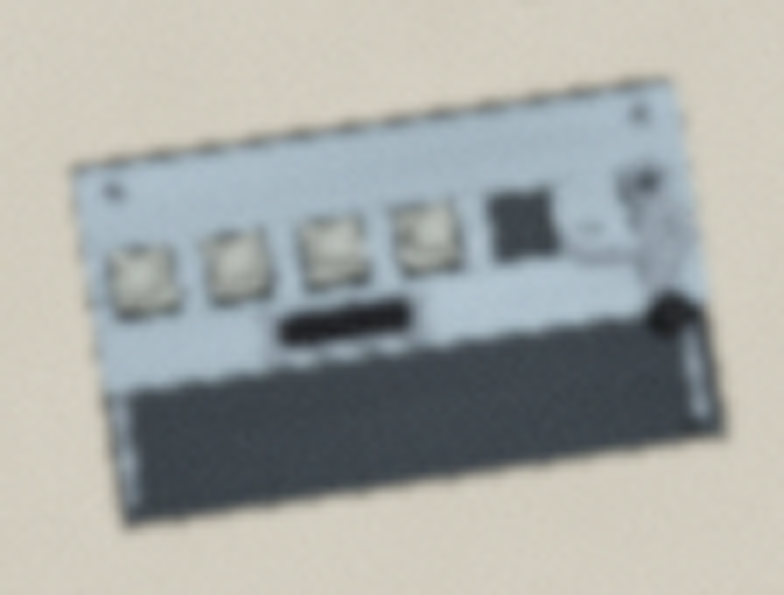

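View pics/c2.png

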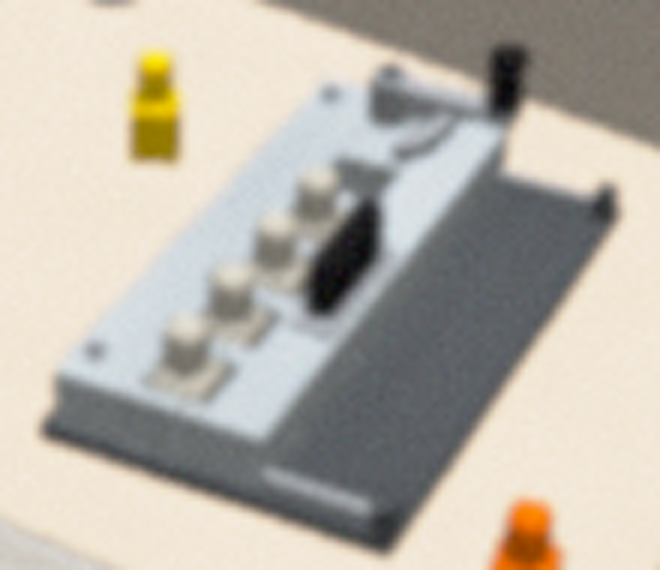

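```bash
cat > h.py <<'E'
import cv2,numpy as np
from rig import env
def ray(n,u,v,z,c=None):
    c=c or env.get_calibration(n);V=np.array(c["view"]);R=V[:3,:3];o=-R.T@V[:3,3]
    d=R.T@np.array([(u-c["cx"])/c["fx"],-(v-c["cy"])/c["fy"],-1]);return o+d*(z-o[2])/d[2]
def proj(n,p,c=None):
    c=c or env.get_calibration(n);V=np.array(c["view"]);q=V[:3,:3]@np.asarray(p)+V[:3,3]
    return c["cx"]+c["fx"]*q[0]/-q[2],c["cy"]-c["fy"]*q[1]/-q[2]
E
python3 - <<'E'
from h import *
np.set_printoptions(precision=4,suppress=True)
A={}
for k,(x,y,z) in dict(nl=(127,523,.008),nr=(725,432,.008),fl=(75,168,.034),fr=(668,80,.034),piv=(645,180,.055),knob=(672,308,.081),han=(345,322,.061),d0=(145,272,.056),d1=(240,262,.056),d2=(335,243,.056),d3=(430,230,.056)).items():
    A[k]=ray("top",210+x/7-.43,160+y/7-.43,z);print(k,A[k])
ax=lambda a,b:np.degrees(np.arctan2(*(A[a]-A[b])[[0,1]]))
print(-ax('nl','nr'),-ax('fl','fr'),-ax('d0','d3'))
for k,(x,y,z) in dict(nl=(388,548,.0),fl=(45,430,0),nr=(612,212,.008),d0=(190,325,.056),d1=(235,272,.056),d2=(278,220,.056),d3=(320,175,.056),knob=(508,52,.081),hanL=(318,270,.061),hanR=(365,205,.061),).items():
    print('s',k,ray("scene",225+x/6-.42,155+y/6-.42,z))
im=cv2.imread("pics/top0.png");h=cv2.cvtColor(im,cv2.COLOR_BGR2HSV)
print(h[220,170],h[260,215],im[220,170],im[260,215])
m=((im[...,0].astype(int)-im[...,2])>-3).astype(np.uint8);m[:160]=0;m[285:]=0;m[:,:132]=0;m[:,215:]=0
m=cv2.morphologyEx(m,cv2.MORPH_OPEN,np.ones((5,5)))
c=max(cv2.findContours(m,0,2)[0],key=cv2.contourArea);r=cv2.minAreaRect(c);print(r)
P=[ray("top",*p,.012) for p in cv2.boxPoints(r)];print(np.array(P),np.mean(P,0))
print(np.linalg.norm(P[0]-P[1]),np.linalg.norm(P[1]-P[2]))
print('panel',ray("top",195,165,0))
print('pot',ray("top",248,135,.04),'dish',ray("top",221,136,.024))
E
```

```text
nl [ 0.435  -0.0221  0.008 ]
nr [ 0.4735 -0.2492  0.008 ]
fl [ 0.5671 -0.0009  0.034 ]
fr [ 0.6047 -0.2232  0.034 ]
piv [ 0.5642 -0.2123  0.055 ]
knob [ 0.5153 -0.2192  0.081 ]
han [ 0.5094 -0.1025  0.061 ]
d0 [ 0.5267 -0.0291  0.056 ]
d1 [ 0.5311 -0.0638  0.056 ]
d2 [ 0.5387 -0.0985  0.056 ]
d3 [ 0.5441 -0.1333  0.056 ]
9.61713224068916 9.609430433049036 9.486724244416688
s nl [ 0.4375 -0.0225  0.    ]
s fl [0.5727 0.0009 0.    ]
s nr [ 0.4738 -0.2396  0.008 ]
s d0 [ 0.5242 -0.023   0.056 ]
s d1 [ 0.5308 -0.0581  0.056 ]
s d2 [ 0.5379 -0.0944  0.056 ]
s d3 [ 0.5431 -0.1288  0.056 ]
s knob [ 0.5139 -0.2142  0.081 ]
s hanL [ 0.5039 -0.0716  0.061 ]
s hanR [ 0.514  -0.1162  0.061 ]
[ 93  12 189] [ 22  23 208] [189 188 180] [189 203 208]
((168.89462280273438, 222.40602111816406), (101.32042694091797, 65.29348754882812), 86.72950744628906)
[[0.5918 0.2331 0.012 ]
 [0.6052 0.0597 0.012 ]
 [0.3378 0.0366 0.012 ]
 [0.3255 0.2064 0.012 ]] [0.4651 0.1339 0.012 ]
0.17392646781525062 0.26844912070734717
panel [0.6204 0.0714 0.    ]
pot [ 0.6967 -0.0711  0.04  ] dish [0.6962 0.0012 0.024 ]
```

Die candidates are the four cream stumps in the mould: top-view crop (145,272), (240,262), (335,243) and (430,230), with the fifth cavity empty at (525,225). The decoys are yellow at top (287,153) and orange at (228,254). I choose the four cream ones, as the crops confirm. Next I go over the cam and look with the wrist camera.

Call:
arm_command:
  steps:
    - {"delta_pos": [22, 25, 0], "dr": [0, 0, -2]}
    - {"delta_pos": [22, 25, 0], "dr": [0, 0, -2]}
    - {"delta_pos": [22, 25, 0], "dr": [0, 0, -2]}
    - {"delta_pos": [22, 25, 0], "dr": [0, 0, -2]}
    - {"delta_pos": [22, 25, 0], "dr": [0, 0, -2]}
    - {"delta_pos": [22, 25, 0], "dr": [0, 0, -2]}
    - {"delta_pos": [22, 25, 0], "dr": [0, 0, -2]}
    - {"delta_pos": [22, 25, 0], "dr": [0, 0, -2]}
    - {"delta_pos": [22, 25, 0], "dr": [0, 0, 0]}
    - {"delta_pos": [22, 25, 0], "dr": [0, 0, 0]}
    - {"delta_pos": [22, 25, 0], "dr": [0, 0, 0]}
    - {"delta_pos": [18, 20, 0], "dr": [0, 0, 0]}
    - {"delta_pos": [0, 0, 0], "dr": [0, 0, 0]}
    - {"delta_pos": [0, 0, 0], "dr": [0, 0, 0]}
  grip: 1

```text
time_s: 1.5
position: [0.4996, -0.1998, 0.253]
tool_rot: [[0.172, -0.985, -0.001], [-0.985, -0.172, 0.0], [-0.0, 0.001, -1.0]]
ft_force: [-0.7, -0.0, -0.1]
grip_width: 0.0851
```

```bash
python3 - <<'E'
from h import *
import json
s=env.observe();c=env.get_calibration("wrist");im=env.get_image("wrist")
c["view"]=np.array(c["view"]).tolist();json.dump(c,open("w1.json","w"));cv2.imwrite("pics/w1.png",im)
print(s["position"],s["tool_rot"][:,0],s["q"],c)
E
```

```text
[ 0.49955743 -0.19983124  0.25296989] [ 1.71773506e-01 -9.85136408e-01 -3.47212858e-04] [-3.44094115e+01  2.06381685e+01  7.62385936e+01 -1.56184935e-02
  8.31676132e+01  4.57014941e+01] {'fx': 279.63256987514313, 'fy': 279.63256987514313, 'cx': 254.90268300897077, 'cy': 190.64003310115834, 'view': [[0.17290678731462314, -0.9849381628287893, -0.00024146218299165453, -0.28429028287421815], [0.9322958443935088, 0.16374444523985546, -0.32250924820799753, -0.39124727029224043], [0.3176912045164793, 0.05553892379711782, 0.9465662821568956, -0.5278630543117762], [0.0, 0.0, 0.0, 1.0]]}
```

View pics/w1.png

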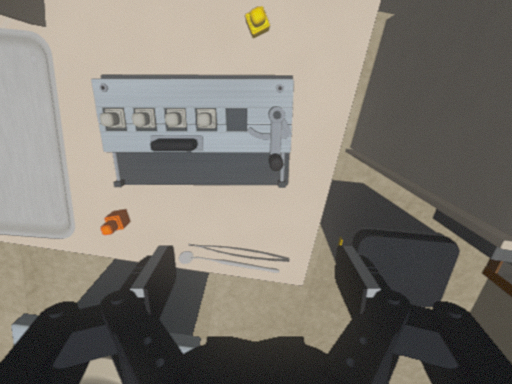

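The wrist view shows pivot (278,115), knob (276,162), feet at (115..207,119), empty cavity (237,119), handle (174,144).

```bash
python3 - <<'E'
from h import *
import json
np.set_printoptions(precision=4,suppress=True)
c=json.load(open("w1.json"))
im=cv2.imread("pics/w1.png")
cv2.imwrite("pics/w1c.png",cv2.resize(im[65:200,85:305],None,fx=3.6,fy=3.6,interpolation=cv2.INTER_CUBIC))
P={}
for k,u,v,z in [("piv",278,115,.055),("knobtop",275,162,.081),("flt",93,80,.034),("frt",293,76,.034),("foot0",115,119,.034),("foot1",146,119,.034),("foot2",177,119,.034),("foot3",208,119,.034),("empty",237,119,.034),("han",174,144,.061),("nl",113,186,.008),("nr",288,187,.008)]:
    P[k]=ray("wrist",u,v,z,c);print(k,P[k])
E
```

```text
piv [ 0.5658 -0.2151  0.055 ]
knobtop [ 0.519  -0.2193  0.081 ]
flt [ 0.5661 -0.0035  0.034 ]
frt [ 0.6093 -0.2252  0.034 ]
foot0 [ 0.5271 -0.0286  0.034 ]
foot1 [ 0.5334 -0.0646  0.034 ]
foot2 [ 0.5397 -0.1006  0.034 ]
foot3 [ 0.546  -0.1366  0.034 ]
empty [ 0.552  -0.1703  0.034 ]
han [ 0.5153 -0.1064  0.061 ]
nl [ 0.4319 -0.015   0.008 ]
nr [ 0.472 -0.252  0.008]
```

View pics/w1c.png

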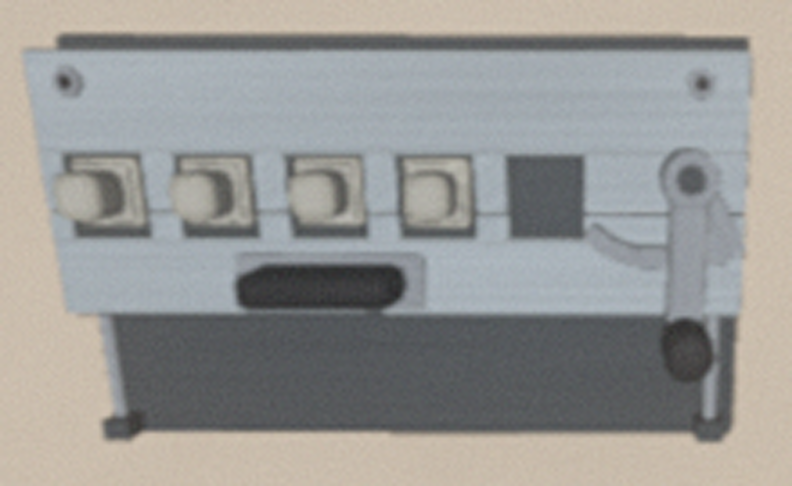

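Call:
arm_command:
  steps:
    - {"delta_pos": [6, -7, 0], "dr": [0, 0, 0]}
    - {"delta_pos": [6, -7, -20], "dr": [0, 0, 0]}
    - {"delta_pos": [5, -5.5, -30], "dr": [0, 0, 0]}
    - {"delta_pos": [0, 0, -35], "dr": [0, 0, 0]}
    - {"delta_pos": [0, 0, -30], "dr": [0, 0, 0]}
    - {"delta_pos": [0, 0, -25], "dr": [0, 0, 0]}
    - {"delta_pos": [0, 0, -20], "dr": [0, 0, 0]}
    - {"delta_pos": [0, 0, -15], "dr": [0, 0, 0]}
    - {"delta_pos": [0, 0, 0], "dr": [0, 0, 0]}
    - {"delta_pos": [0, 0, 0], "dr": [0, 0, 0]}
  grip: 0.6

```text
time_s: 2.55
position: [0.5167, -0.2205, 0.0787]
tool_rot: [[0.17, -0.985, 0.0], [-0.985, -0.17, -0.0], [0.0, -0.0, -1.0]]
ft_force: [-0.4, -0.3, 0.1]
grip_width: 0.0514
```

Call:
arm_command:
  steps:
    - {"delta_pos": [0, 0, 0], "dr": [0, 0, 0]}
    - {"delta_pos": [0, 0, 0], "dr": [0, 0, 0]}
    - {"delta_pos": [0, 0, 0], "dr": [0, 0, 0]}
    - {"delta_pos": [0, 0, 0], "dr": [0, 0, 0]}
    - {"delta_pos": [0, 0, 0], "dr": [0, 0, 0]}
    - {"delta_pos": [0, 0, 0], "dr": [0, 0, 0]}
    - {"delta_pos": [0, 0, 0], "dr": [0, 0, 0]}
    - {"delta_pos": [0, 0, 0], "dr": [0, 0, 0]}
  grip: 0.05
  squeeze: 25

```text
time_s: 3.35
position: [0.5169, -0.2198, 0.0791]
tool_rot: [[0.171, -0.985, 0.001], [-0.985, -0.171, -0.001], [0.001, -0.001, -1.0]]
ft_force: [-0.9, -0.4, 6.0]
grip_width: 0.0151
```

Call:
arm_command:
  steps:
    - {"delta_pos": [0, 0, 1.5], "dr": [0, 0, 0]}
    - {"delta_pos": [1.5, -6.4, 0], "dr": [0, 0, 7.5]}
    - {"delta_pos": [2.3, -6.1, 0], "dr": [0, 0, 7.5]}
    - {"delta_pos": [3.1, -5.8, 0], "dr": [0, 0, 7.5]}
    - {"delta_pos": [3.8, -5.3, 0], "dr": [0, 0, 7.5]}
    - {"delta_pos": [4.5, -4.7, 0], "dr": [0, 0, 7.5]}
    - {"delta_pos": [5.1, -4.1, 0], "dr": [0, 0, 7.5]}
    - {"delta_pos": [0, 0, 0], "dr": [0, 0, 0]}

```text
time_s: 4.15
position: [0.5368, -0.2522, 0.0793]
tool_rot: [[0.818, -0.575, -0.001], [-0.575, -0.818, 0.0], [-0.001, 0.0, -1.0]]
ft_force: [-1.8, -1.9, -2.4]
grip_width: 0.0149
```

Call:
arm_command:
  steps:
    - {"delta_pos": [5.6, -3.4, 0], "dr": [0, 0, 7.5]}
    - {"delta_pos": [6, -2.7, 0], "dr": [0, 0, 7.5]}
    - {"delta_pos": [6.3, -1.9, 0], "dr": [0, 0, 7.5]}
    - {"delta_pos": [6.5, -1, 0], "dr": [0, 0, 7.5]}
    - {"delta_pos": [6.5, -0.2, 0], "dr": [0, 0, 7.5]}
    - {"delta_pos": [6.5, 0.7, 0], "dr": [0, 0, 7.5]}
    - {"delta_pos": [0, 0, 0], "dr": [0, 0, 0]}
    - {"delta_pos": [0, 0, 0], "dr": [0, 0, 0]}

```text
time_s: 4.95
position: [0.5738, -0.2609, 0.0794]
tool_rot: [[0.986, 0.167, -0.001], [0.167, -0.986, -0.001], [-0.001, 0.001, -1.0]]
ft_force: [-1.7, -5.4, -4.5]
grip_width: 0.0147
```

Call:
arm_command:
  steps:
    - {"delta_pos": [0, 0, 0], "dr": [0, 0, 0]}
    - {"delta_pos": [0, 0, 0], "dr": [0, 0, 0]}
    - {"delta_pos": [0, 0, 0], "dr": [0, 0, 0]}
    - {"delta_pos": [0, 0, 30], "dr": [0, 0, 0]}
    - {"delta_pos": [0, 0, 40], "dr": [0, 0, 0]}
  grip: 0.6

```text
time_s: 5.45
position: [0.5736, -0.2597, 0.149]
tool_rot: [[0.985, 0.17, -0.004], [0.17, -0.985, 0.003], [-0.003, -0.003, -1.0]]
ft_force: [0.2, -0.3, -0.0]
grip_width: 0.0511
```

Call:
arm_command:
  steps:
    - {"delta_pos": [-5, 13, 0], "dr": [0, 0, -7.5]}
    - {"delta_pos": [-5, 13, 0], "dr": [0, 0, -7.5]}
    - {"delta_pos": [-5, 13, 0], "dr": [0, 0, -7.5]}
    - {"delta_pos": [-5, 13, 0], "dr": [0, 0, -7.5]}
    - {"delta_pos": [-5, 13, 0], "dr": [0, 0, -7.5]}
    - {"delta_pos": [-5, 13, 0], "dr": [0, 0, -7.5]}
    - {"delta_pos": [-5, 13, 0], "dr": [0, 0, -7.5]}
    - {"delta_pos": [-5, 13, 0], "dr": [0, 0, -7.5]}
    - {"delta_pos": [-5, 13, 0], "dr": [0, 0, -7.5]}
    - {"delta_pos": [-5, 13, 0], "dr": [0, 0, -7.5]}
    - {"delta_pos": [-5, 13, 0], "dr": [0, 0, -7.5]}
    - {"delta_pos": [-5, 13, 0], "dr": [0, 0, -7.5]}
    - {"delta_pos": [0, 0, 0], "dr": [0, 0, 0]}
    - {"delta_pos": [0, 0, 0], "dr": [0, 0, 0]}
  grip: 1

```text
time_s: 6.85
position: [0.5146, -0.1046, 0.1501]
tool_rot: [[0.174, -0.985, 0.001], [-0.985, -0.174, -0.0], [0.0, -0.001, -1.0]]
ft_force: [-0.2, -0.0, 0.3]
grip_width: 0.085
```

```bash
python3 - <<'E'
from h import *
import json
c=env.get_calibration("wrist");im=env.get_image("wrist");print(env.observe()["position"])
c["view"]=np.array(c["view"]).tolist();json.dump(c,open("w2.json","w"));cv2.imwrite("pics/w2.png",im)
E
```

```text
[ 0.5146604  -0.10486704  0.15000113]
```

View pics/w2.png

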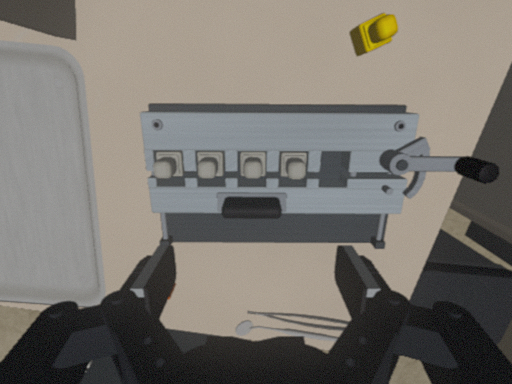

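The cam is open, with the lever pointing right and its knob at (477,169). The half has sprung open a little, and the handle top is near (251,203).

```bash
python3 - <<'E'
from h import *
import json
np.set_printoptions(precision=4,suppress=True)
c=json.load(open("w2.json"));im=cv2.imread("pics/w2.png")
m=(im.max(2)<45).astype(np.uint8);m[:190]=0;m[225:]=0;m[:,:205]=0;m[:,300:]=0
n,l,st,ce=cv2.connectedComponentsWithStats(m);i=1+st[1:,4].argmax();print(st[i],ce[i])
for v in(198,203,208):print(v,ray("wrist",252,v,.061,c))
for u,v,k in[(168,164,.0),(209,164,0),(252,164,0),(294,164,0)]:print("foot",ray("wrist",u,v,.034,c))
for u,v,k in[(162,168,.0),(208,168,0),(253,168,0),(297,168,0)]:print("stumptop",ray("wrist",u,v,.056,c))
E
```

```text
[223 198  57  12 465] [251.2903 202.5312]
198 [ 0.5199 -0.1025  0.061 ]
203 [ 0.5157 -0.1032  0.061 ]
208 [ 0.5114 -0.104   0.061 ]
foot [ 0.5282 -0.027   0.034 ]
foot [ 0.5344 -0.0619  0.034 ]
foot [ 0.541  -0.0986  0.034 ]
foot [ 0.5473 -0.1344  0.034 ]
stumptop [ 0.5305 -0.0286  0.056 ]
stumptop [ 0.5368 -0.0643  0.056 ]
stumptop [ 0.5431 -0.0992  0.056 ]
stumptop [ 0.5492 -0.1334  0.056 ]
```

Call:
arm_command:
  steps:
    - {"delta_pos": [-1, 0, -20], "dr": [0, 0, 0]}
    - {"delta_pos": [-1, 0, -20], "dr": [0, 0, 0]}
    - {"delta_pos": [0, 0, -20], "dr": [0, 0, 0]}
    - {"delta_pos": [0, 0, -15], "dr": [0, 0, 0]}
    - {"delta_pos": [0, 0, -13], "dr": [0, 0, 0]}
    - {"delta_pos": [0, 0, 0], "dr": [0, 0, 0]}

```text
time_s: 7.5
position: [0.5119, -0.1048, 0.0604]
tool_rot: [[0.172, -0.985, -0.003], [-0.985, -0.172, 0.001], [-0.002, 0.002, -1.0]]
ft_force: [0.5, -0.2, 0.5]
grip_width: 0.0852
```

Call:
arm_command:
  steps:
    - {"delta_pos": [0, 0, 0], "dr": [0, 0, 0]}
    - {"delta_pos": [0, 0, 0], "dr": [0, 0, 0]}
    - {"delta_pos": [0, 0, 0], "dr": [0, 0, 0]}
    - {"delta_pos": [0, 0, 0], "dr": [0, 0, 0]}
    - {"delta_pos": [0, 0, 0], "dr": [0, 0, 0]}
    - {"delta_pos": [0, 0, 0], "dr": [0, 0, 0]}
    - {"delta_pos": [0, 0, 0], "dr": [0, 0, 0]}
  grip: 0.3
  squeeze: 30

```text
time_s: 8.2
position: [0.5118, -0.1021, 0.0629]
tool_rot: [[0.17, -0.985, -0.001], [-0.985, -0.17, 0.004], [-0.004, -0.0, -1.0]]
ft_force: [-2.5, 14.1, 10.8]
grip_width: 0.0488
```

Call:
arm_command:
  steps:
    - {"delta_pos": [0, 2.5, 2], "dr": [0, 0, 0]}
    - {"delta_pos": [-5, -0.85, 0], "dr": [0, 0, 0]}
    - {"delta_pos": [-5, -0.85, 0], "dr": [0, 0, 0]}
    - {"delta_pos": [-5, -0.85, 0], "dr": [0, 0, 0]}
    - {"delta_pos": [-5, -0.85, 0], "dr": [0, 0, 0]}
    - {"delta_pos": [-5, -0.85, 0], "dr": [0, 0, 0]}
    - {"delta_pos": [-3, -0.5, 0], "dr": [0, 0, 0]}
    - {"delta_pos": [0, 0, 0], "dr": [0, 0, 0]}
    - {"delta_pos": [0, 0, 0], "dr": [0, 0, 0]}

```text
time_s: 9.1
position: [0.4833, -0.1067, 0.0632]
tool_rot: [[0.171, -0.985, -0.003], [-0.985, -0.171, 0.001], [-0.001, 0.002, -1.0]]
ft_force: [-0.8, -4.5, -25.1]
grip_width: 0.0491
```

Call:
arm_command:
  steps:
    - {"delta_pos": [0, 0, -1], "dr": [0, 0, 0]}
    - {"delta_pos": [0, 0, 0], "dr": [0, 0, 0]}
    - {"delta_pos": [0, 0, 0], "dr": [0, 0, 0]}
    - {"delta_pos": [0, 0, 30], "dr": [0, 0, 0]}
    - {"delta_pos": [0, 0, 40], "dr": [0, 0, 0]}
    - {"delta_pos": [0, 0, 28], "dr": [0, 0, 0]}
  grip: 1

```text
time_s: 9.7
position: [0.4849, -0.1068, 0.1639]
tool_rot: [[0.171, -0.985, 0.004], [-0.985, -0.171, -0.002], [0.002, -0.003, -1.0]]
ft_force: [0.2, -1.1, -0.7]
grip_width: 0.0851
```

Call:
arm_command:
  steps:
    - {"delta_pos": [3.7, 6.7, 0], "dr": [0, 0, 7.5]}
    - {"delta_pos": [3.7, 6.7, 0], "dr": [0, 0, 7.5]}
    - {"delta_pos": [3.7, 6.7, 0], "dr": [0, 0, 7.5]}
    - {"delta_pos": [3.7, 6.7, 0], "dr": [0, 0, 7.5]}
    - {"delta_pos": [3.7, 6.7, 0], "dr": [0, 0, 7.5]}
    - {"delta_pos": [3.7, 6.7, 0], "dr": [0, 0, 7.5]}
    - {"delta_pos": [3.7, 6.7, 0], "dr": [0, 0, 7.5]}
    - {"delta_pos": [3.7, 6.7, 0], "dr": [0, 0, 7.5]}
    - {"delta_pos": [3.7, 6.7, 0], "dr": [0, 0, 7.5]}
    - {"delta_pos": [3.7, 6.7, 0], "dr": [0, 0, 7.5]}
    - {"delta_pos": [3.7, 6.7, 0], "dr": [0, 0, 7.5]}
    - {"delta_pos": [3.7, 6.7, 0], "dr": [0, 0, 7.5]}
    - {"delta_pos": [0, 0, 0], "dr": [0, 0, 0]}
    - {"delta_pos": [0, 0, 0], "dr": [0, 0, 0]}
  grip: 0.6

```text
time_s: 11.1
position: [0.5288, -0.0263, 0.1614]
tool_rot: [[0.986, 0.168, 0.001], [0.168, -0.986, -0.0], [0.001, 0.001, -1.0]]
ft_force: [-0.2, -0.1, 0.6]
grip_width: 0.0512
```

```bash
python3 - <<'E'
from h import *
import json
s=env.observe();c=env.get_calibration("wrist");im=env.get_image("wrist");print(s["position"],s["tool_rot"][:,0],s["q"])
c["view"]=np.array(c["view"]).tolist();json.dump(c,open("w3.json","w"));cv2.imwrite("pics/w3.png",im)
E
```

```text
[ 0.52881054 -0.02632702  0.16136645] [0.9858203  0.16780148 0.00099844] [-1.56689854e+01  2.47394094e+01  8.60960745e+01 -7.26169974e-03
  6.90980146e+01 -2.53264033e+01]
```

View pics/w3.png

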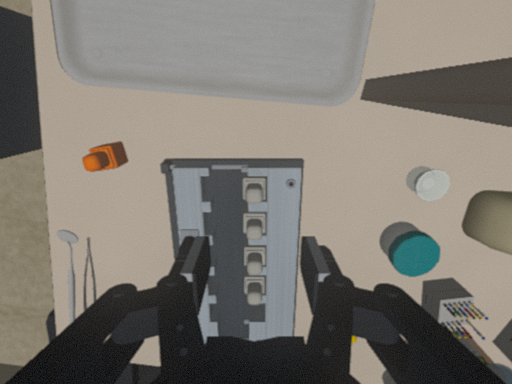

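The half is fully back and the dies are at (254,190), (254,226), (254,260) and (254,291), centred between the fingers in x.

```bash
python3 - <<'E'
from h import *
import json
np.set_printoptions(precision=4,suppress=True)
c=json.load(open("w3.json"))
for u,v in[(254.5,196),(254.5,233),(254.5,269),(254.5,299)]:print("stumptop",ray("wrist",u,v,.056,c))
for p in[(.5275,-.0262),(.5457,-.1327)]:print(proj("wrist",[*p,.056],c),proj("wrist",[*p,.034],c))
E
```

```text
stumptop [ 0.5288 -0.0262  0.056 ]
stumptop [ 0.5347 -0.0611  0.056 ]
stumptop [ 0.5411 -0.0984  0.056 ]
stumptop [ 0.5469 -0.1323  0.056 ]
(np.float64(253.0490702531115), np.float64(195.74962340441394)) (np.float64(253.1733557198809), np.float64(187.73704572091864))
(np.float64(253.22694823051066), np.float64(299.1248378364273)) (np.float64(253.32406509240275), np.float64(284.7773626708153))
```

Call:
arm_command:
  steps:
    - {"delta_pos": [0, 0, -25], "dr": [0, 0, 0]}
    - {"delta_pos": [0, 0, -25], "dr": [0, 0, 0]}
    - {"delta_pos": [0, 0, -20], "dr": [0, 0, 0]}
    - {"delta_pos": [0, 0, -15], "dr": [0, 0, 0]}
    - {"delta_pos": [0, 0, -14], "dr": [0, 0, 0]}
    - {"delta_pos": [0, 0, 0], "dr": [0, 0, 0]}

```text
time_s: 11.75
position: [0.5279, -0.0265, 0.0606]
tool_rot: [[0.986, 0.168, -0.003], [0.168, -0.986, 0.001], [-0.003, -0.001, -1.0]]
ft_force: [-0.0, 0.5, 0.1]
grip_width: 0.0514
```

Call:
arm_command:
  steps:
    - {"delta_pos": [0, 0, 0], "dr": [0, 0, 0]}
    - {"delta_pos": [0, 0, 0], "dr": [0, 0, 0]}
    - {"delta_pos": [0, 0, 0], "dr": [0, 0, 0]}
    - {"delta_pos": [0, 0, 0], "dr": [0, 0, 0]}
    - {"delta_pos": [0, 0, 0], "dr": [0, 0, 0]}
    - {"delta_pos": [0, 0, 0], "dr": [0, 0, 0]}
    - {"delta_pos": [0, 0, 0], "dr": [0, 0, 0]}
  grip: 0
  squeeze: 50

```text
time_s: 12.45
position: [0.5291, -0.0264, 0.0627]
tool_rot: [[0.985, 0.171, 0.002], [0.171, -0.985, -0.001], [0.001, 0.001, -1.0]]
ft_force: [-1.1, -0.3, 6.2]
grip_width: 0.0134
```

Call:
arm_command:
  steps:
    - {"delta_pos": [0, 0, 10], "dr": [0, 0, 0]}
    - {"delta_pos": [0, 0, 20], "dr": [0, 0, 0]}
    - {"delta_pos": [0, 0, 25], "dr": [0, 0, 0]}
    - {"delta_pos": [0, 0, 25], "dr": [0, 0, 0]}
    - {"delta_pos": [0, 0, 0], "dr": [0, 0, 0]}

```text
time_s: 12.95
position: [0.53, -0.0265, 0.1454]
tool_rot: [[0.985, 0.171, 0.006], [0.171, -0.985, -0.002], [0.006, 0.003, -1.0]]
ft_force: [0.2, 0.2, -0.1]
grip_width: 0.0143
```

```bash
cat > tray.py <<'E'
from h import *
np.set_printoptions(precision=4,suppress=True)
im=env.get_image("top");cv2.imwrite("pics/t_last.png",im);s=env.observe();print(s["position"],s["grip_width"],s["time_s"])
m=((im[...,0].astype(int)-im[...,2])>-3).astype(np.uint8);m[:160]=0;m[285:]=0;m[:,:132]=0;m[:,215:]=0
m=cv2.morphologyEx(m,cv2.MORPH_OPEN,np.ones((5,5)))
c=max(cv2.findContours(m,0,2)[0],key=cv2.contourArea);r=cv2.minAreaRect(c)
P=np.array([ray("top",*p,.012) for p in cv2.boxPoints(r)]);print(P[:,:2].tolist(),P.mean(0),r)
E
python3 tray.py
```

```text
[ 0.5292 -0.0264  0.1435] 0.013983181314966578 13.0
[[0.5964669534122367, 0.22641400646067592], [0.5987612604246284, 0.10919535363642346], [0.33191209422627244, 0.10016310981718035], [0.3301056301299104, 0.21490431472930507]] [0.4643 0.1627 0.012 ] ((158.0, 222.5), (101.0, 44.0), 90.0)
```

Call:
arm_command:
  steps:
    - {"delta_pos": [-5.9, 24, 0], "dr": [0, 0, 0]}
    - {"delta_pos": [-5.9, 24, 0], "dr": [0, 0, 0]}
    - {"delta_pos": [-5.9, 24, 0], "dr": [0, 0, 0]}
    - {"delta_pos": [-5.9, 24, 0], "dr": [0, 0, 0]}
    - {"delta_pos": [-5.9, 24, 0], "dr": [0, 0, 0]}
    - {"delta_pos": [-5.9, 24, 0], "dr": [0, 0, 0]}
    - {"delta_pos": [-5.9, 24, 0], "dr": [0, 0, 0]}
    - {"delta_pos": [-5.9, 24, 0], "dr": [0, 0, 0]}
    - {"delta_pos": [0, 0, 0], "dr": [0, 0, 0]}
    - {"delta_pos": [0, 0, 0], "dr": [0, 0, 0]}

```text
time_s: 14.0
position: [0.4812, 0.1657, 0.1412]
tool_rot: [[0.985, 0.172, -0.001], [0.172, -0.985, -0.0], [-0.001, 0.0, -1.0]]
ft_force: [-0.3, -0.2, -0.9]
grip_width: 0.0133
```

```bash
python3 - <<'E'
from h import *
s=env.observe();im=env.get_image("wrist");print(s["position"],s["grip_width"]);cv2.imwrite("pics/w4.png",im)
E
```

```text
[0.48116086 0.16574037 0.14118343] 0.01325922353157508
```

View pics/w4.png

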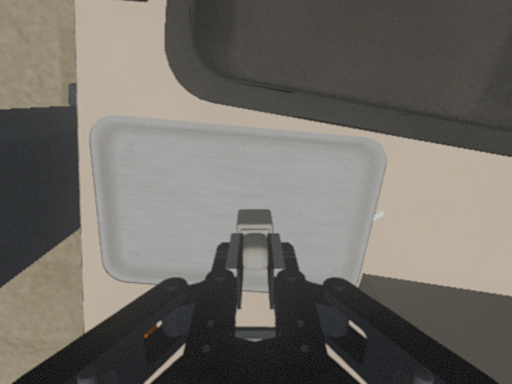

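The die is held well and the tray lies beneath it. Lowering now.

Call:
arm_command:
  steps:
    - {"delta_pos": [0, 0, -25], "dr": [0, 0, 0]}
    - {"delta_pos": [0, 0, -25], "dr": [0, 0, 0]}
    - {"delta_pos": [0, 0, -20], "dr": [0, 0, 0]}
    - {"delta_pos": [0, 0, -8], "dr": [0, 0, 0]}
    - {"delta_pos": [0, 0, -4], "dr": [0, 0, 0]}
    - {"delta_pos": [0, 0, -2], "dr": [0, 0, 0]}
    - {"delta_pos": [0, 0, 0], "dr": [0, 0, 0]}
    - {"delta_pos": [0, 0, 0], "dr": [0, 0, 0]}

```text
time_s: 14.85
position: [0.4819, 0.1657, 0.0585]
tool_rot: [[0.985, 0.171, 0.001], [0.171, -0.985, 0.0], [0.001, 0.0, -1.0]]
ft_force: [0.4, -0.0, -1.0]
grip_width: 0.0133
```

Call:
arm_command:
  steps:
    - {"delta_pos": [0, 0, -1.5], "dr": [0, 0, 0]}
    - {"delta_pos": [0, 0, 0], "dr": [0, 0, 0]}

```text
time_s: 15.05
position: [0.4818, 0.1658, 0.0568]
tool_rot: [[0.985, 0.171, 0.001], [0.171, -0.985, 0.0], [0.001, 0.0, -1.0]]
ft_force: [1.2, -1.6, 1.9]
grip_width: 0.0134
```

Call:
arm_command:
  steps:
    - {"delta_pos": [0, 0, 0], "dr": [0, 0, 0]}
    - {"delta_pos": [0, 0, 0], "dr": [0, 0, 0]}
    - {"delta_pos": [0, 0, 0], "dr": [0, 0, 0]}
    - {"delta_pos": [0, 0, 5], "dr": [0, 0, 0]}
    - {"delta_pos": [0, 0, 20], "dr": [0, 0, 0]}
    - {"delta_pos": [0, 0, 40], "dr": [0, 0, 0]}
    - {"delta_pos": [0, 0, 40], "dr": [0, 0, 0]}
  grip: 0.45

```text
time_s: 15.75
position: [0.4811, 0.1657, 0.1626]
tool_rot: [[0.985, 0.171, -0.001], [0.171, -0.985, -0.0], [-0.001, -0.0, -1.0]]
ft_force: [1.4, -0.1, -0.1]
grip_width: 0.0385
```

Call:
arm_command:
  steps:
    - {"delta_pos": [6, -25, 0], "dr": [0, 0, 0]}
    - {"delta_pos": [6, -25, 0], "dr": [0, 0, 0]}
    - {"delta_pos": [6, -25, 0], "dr": [0, 0, 0]}
    - {"delta_pos": [6, -25, 0], "dr": [0, 0, 0]}
    - {"delta_pos": [6, -25, 0], "dr": [0, 0, 0]}
    - {"delta_pos": [6, -25, 0], "dr": [0, 0, 0]}
    - {"delta_pos": [6, -25, 0], "dr": [0, 0, 0]}
    - {"delta_pos": [6, -25, 0], "dr": [0, 0, 0]}
    - {"delta_pos": [5, -27, 0], "dr": [0, 0, 0]}
    - {"delta_pos": [0, 0, 0], "dr": [0, 0, 0]}
    - {"delta_pos": [0, 0, 0], "dr": [0, 0, 0]}

```text
time_s: 16.85
position: [0.5343, -0.0614, 0.1614]
tool_rot: [[0.986, 0.17, -0.0], [0.17, -0.986, 0.0], [-0.0, -0.0, -1.0]]
ft_force: [0.1, 0.2, -0.1]
grip_width: 0.0385
```

```bash
python3 tray.py
```

```text
[ 0.5342 -0.0608  0.1614] 0.03855895878014829 16.9
[[0.5928157254579306, 0.2304980859685469], [0.6039687560641582, 0.06438254709584385], [0.3359857507089985, 0.04383482971498015], [0.3258590783797022, 0.2064964165547533]] [0.4647 0.1363 0.012 ] ((167.99441528320312, 222.54713439941406), (101.48230743408203, 62.49387741088867), 87.31622314453125)
```

Die 0 is placed and the tray is unmoved. Now die 1.

Call:
arm_command:
  steps:
    - {"delta_pos": [0, 0, -25], "dr": [0, 0, 0]}
    - {"delta_pos": [0, 0, -25], "dr": [0, 0, 0]}
    - {"delta_pos": [0, 0, -20], "dr": [0, 0, 0]}
    - {"delta_pos": [0, 0, -15], "dr": [0, 0, 0]}
    - {"delta_pos": [0, 0, -13], "dr": [0, 0, 0]}
    - {"delta_pos": [0, 0, 0], "dr": [0, 0, 0]}

```text
time_s: 17.5
position: [0.5336, -0.06, 0.0621]
tool_rot: [[0.985, 0.172, -0.003], [0.172, -0.985, 0.001], [-0.003, -0.002, -1.0]]
ft_force: [-0.2, -0.8, 0.5]
grip_width: 0.0384
```

Call:
arm_command:
  steps:
    - {"delta_pos": [0, 0, 0], "dr": [0, 0, 0]}
    - {"delta_pos": [0, 0, 0], "dr": [0, 0, 0]}
    - {"delta_pos": [0, 0, 0], "dr": [0, 0, 0]}
    - {"delta_pos": [0, 0, 0], "dr": [0, 0, 0]}
    - {"delta_pos": [0, 0, 0], "dr": [0, 0, 0]}
    - {"delta_pos": [0, 0, 0], "dr": [0, 0, 0]}
  grip: 0

```text
time_s: 18.1
position: [0.5349, -0.0612, 0.0642]
tool_rot: [[0.985, 0.171, 0.002], [0.171, -0.985, -0.0], [0.001, 0.0, -1.0]]
ft_force: [-1.2, 2.2, 6.4]
grip_width: 0.0133
```

Call:
arm_command:
  steps:
    - {"delta_pos": [0, 0, 10], "dr": [0, 0, 0]}
    - {"delta_pos": [0, 0, 20], "dr": [0, 0, 0]}
    - {"delta_pos": [0, 0, 25], "dr": [0, 0, 0]}
    - {"delta_pos": [0, 0, 25], "dr": [0, 0, 0]}
    - {"delta_pos": [0, 0, 0], "dr": [0, 0, 0]}

```text
time_s: 18.6
position: [0.5358, -0.0617, 0.1469]
tool_rot: [[0.985, 0.171, 0.006], [0.171, -0.985, -0.002], [0.006, 0.003, -1.0]]
ft_force: [-0.4, -0.5, -0.8]
grip_width: 0.0133
```

```bash
python3 tray.py
```

```text
[ 0.535  -0.0615  0.145 ] 0.013509194572288224 18.65
[[0.599162063947684, 0.2265304644023272], [0.6024042780381622, 0.06120950172176923], [0.3300656551516481, 0.053036810634635], [0.3275249988050252, 0.21479280352844551]] [0.4648 0.1389 0.012 ] ((167.0, 222.5), (103.0, 62.0), 90.0)
```

Call:
arm_command:
  steps:
    - {"delta_pos": [-11.7, 22.2, 0], "dr": [0, 0, 0]}
    - {"delta_pos": [-11.7, 22.2, 0], "dr": [0, 0, 0]}
    - {"delta_pos": [-11.7, 22.2, 0], "dr": [0, 0, 0]}
    - {"delta_pos": [-11.7, 22.2, 0], "dr": [0, 0, 0]}
    - {"delta_pos": [-11.7, 22.2, 0], "dr": [0, 0, 0]}
    - {"delta_pos": [-11.7, 22.2, 0], "dr": [0, 0, 0]}
    - {"delta_pos": [-11.7, 22.2, 0], "dr": [0, 0, 0]}
    - {"delta_pos": [-11.7, 22.2, 0], "dr": [0, 0, 0]}
    - {"delta_pos": [-11.7, 22.2, 0], "dr": [0, 0, 0]}
    - {"delta_pos": [-11.7, 22.2, 0], "dr": [0, 0, 0]}
    - {"delta_pos": [0, 0, 0], "dr": [0, 0, 0]}
    - {"delta_pos": [0, 0, 0], "dr": [0, 0, 0]}

```text
time_s: 19.85
position: [0.4173, 0.1607, 0.1429]
tool_rot: [[0.985, 0.172, -0.001], [0.172, -0.985, -0.0], [-0.001, 0.0, -1.0]]
ft_force: [0.4, -0.2, 0.1]
grip_width: 0.0134
```

Call:
arm_command:
  steps:
    - {"delta_pos": [0, 0, -25], "dr": [0, 0, 0]}
    - {"delta_pos": [0, 0, -25], "dr": [0, 0, 0]}
    - {"delta_pos": [0, 0, -20], "dr": [0, 0, 0]}
    - {"delta_pos": [0, 0, -8], "dr": [0, 0, 0]}
    - {"delta_pos": [0, 0, -4], "dr": [0, 0, 0]}
    - {"delta_pos": [0, 0, 0], "dr": [0, 0, 0]}
    - {"delta_pos": [0, 0, 0], "dr": [0, 0, 0]}

```text
time_s: 20.55
position: [0.418, 0.1606, 0.0619]
tool_rot: [[0.985, 0.171, 0.001], [0.171, -0.985, 0.0], [0.001, 0.0, -1.0]]
ft_force: [-0.5, 0.1, -0.3]
grip_width: 0.0133
```

Call:
arm_command:
  steps:
    - {"delta_pos": [0, 0, -2], "dr": [0, 0, 0]}
    - {"delta_pos": [0, 0, -1.5], "dr": [0, 0, 0]}
    - {"delta_pos": [0, 0, 0], "dr": [0, 0, 0]}

```text
time_s: 20.85
position: [0.4178, 0.1608, 0.0582]
tool_rot: [[0.985, 0.171, 0.001], [0.171, -0.985, 0.0], [0.001, 0.0, -1.0]]
ft_force: [-1.3, 0.6, 2.8]
grip_width: 0.0134
```

Call:
arm_command:
  steps:
    - {"delta_pos": [0, 0, 0], "dr": [0, 0, 0]}
    - {"delta_pos": [0, 0, 0], "dr": [0, 0, 0]}
    - {"delta_pos": [0, 0, 0], "dr": [0, 0, 0]}
    - {"delta_pos": [0, 0, 5], "dr": [0, 0, 0]}
    - {"delta_pos": [0, 0, 20], "dr": [0, 0, 0]}
    - {"delta_pos": [0, 0, 40], "dr": [0, 0, 0]}
    - {"delta_pos": [0, 0, 38], "dr": [0, 0, 0]}
  grip: 0.45

```text
time_s: 21.55
position: [0.4172, 0.1607, 0.1623]
tool_rot: [[0.985, 0.171, -0.001], [0.171, -0.985, -0.0], [-0.001, -0.0, -1.0]]
ft_force: [0.3, 0.0, -0.5]
grip_width: 0.0385
```

Call:
arm_command:
  steps:
    - {"delta_pos": [12.3, -25.8, 0], "dr": [0, 0, 0]}
    - {"delta_pos": [12.3, -25.8, 0], "dr": [0, 0, 0]}
    - {"delta_pos": [12.3, -25.8, 0], "dr": [0, 0, 0]}
    - {"delta_pos": [12.3, -25.8, 0], "dr": [0, 0, 0]}
    - {"delta_pos": [12.3, -25.8, 0], "dr": [0, 0, 0]}
    - {"delta_pos": [12.3, -25.8, 0], "dr": [0, 0, 0]}
    - {"delta_pos": [12.3, -25.8, 0], "dr": [0, 0, 0]}
    - {"delta_pos": [12.3, -25.8, 0], "dr": [0, 0, 0]}
    - {"delta_pos": [12.3, -25.8, 0], "dr": [0, 0, 0]}
    - {"delta_pos": [12.3, -25.8, 0], "dr": [0, 0, 0]}
    - {"delta_pos": [0, 0, 0], "dr": [0, 0, 0]}
    - {"delta_pos": [0, 0, 0], "dr": [0, 0, 0]}

```text
time_s: 22.75
position: [0.5402, -0.0973, 0.1608]
tool_rot: [[0.985, 0.17, -0.001], [0.17, -0.985, 0.0], [-0.001, -0.001, -1.0]]
ft_force: [-0.2, -0.2, -0.3]
grip_width: 0.0383
```

```bash
python3 tray.py
```

```text
[ 0.5401 -0.0967  0.1609] 0.03875861712765884 22.8
[[0.5927737275987659, 0.23049431419425673], [0.6042954172882853, 0.05888586625946779], [0.33644160065648193, 0.03846519218043529], [0.3259796685957359, 0.2065072524886448]] [0.4649 0.1336 0.012 ] ((169.02267456054688, 222.4833221435547), (101.41987609863281, 64.55411529541016), 87.31622314453125)
```

Tray unmoved. Die 2.

Call:
arm_command:
  steps:
    - {"delta_pos": [0.5, 0, -25], "dr": [0, 0, 0]}
    - {"delta_pos": [0, 0, -25], "dr": [0, 0, 0]}
    - {"delta_pos": [0, 0, -20], "dr": [0, 0, 0]}
    - {"delta_pos": [0, 0, -15], "dr": [0, 0, 0]}
    - {"delta_pos": [0, 0, -12], "dr": [0, 0, 0]}
    - {"delta_pos": [0, 0, 0], "dr": [0, 0, 0]}

```text
time_s: 23.4
position: [0.5402, -0.0963, 0.0628]
tool_rot: [[0.985, 0.172, -0.002], [0.172, -0.985, 0.001], [-0.002, -0.001, -1.0]]
ft_force: [-0.5, 0.9, 0.1]
grip_width: 0.0387
```

Call:
arm_command:
  steps:
    - {"delta_pos": [0, 0, 0], "dr": [0, 0, 0]}
    - {"delta_pos": [0, 0, 0], "dr": [0, 0, 0]}
    - {"delta_pos": [0, 0, 0], "dr": [0, 0, 0]}
    - {"delta_pos": [0, 0, 0], "dr": [0, 0, 0]}
    - {"delta_pos": [0, 0, 0], "dr": [0, 0, 0]}
    - {"delta_pos": [0, 0, 0], "dr": [0, 0, 0]}
  grip: 0

```text
time_s: 24.0
position: [0.5412, -0.0973, 0.0647]
tool_rot: [[0.985, 0.171, 0.001], [0.171, -0.985, -0.0], [0.001, 0.001, -1.0]]
ft_force: [-2.4, 0.8, 6.4]
grip_width: 0.0134
```

Call:
arm_command:
  steps:
    - {"delta_pos": [0, 0, 10], "dr": [0, 0, 0]}
    - {"delta_pos": [0, 0, 20], "dr": [0, 0, 0]}
    - {"delta_pos": [0, 0, 25], "dr": [0, 0, 0]}
    - {"delta_pos": [0, 0, 25], "dr": [0, 0, 0]}
    - {"delta_pos": [0, 0, 0], "dr": [0, 0, 0]}

```text
time_s: 24.5
position: [0.5424, -0.0978, 0.1476]
tool_rot: [[0.985, 0.171, 0.007], [0.171, -0.985, -0.003], [0.006, 0.004, -1.0]]
ft_force: [0.6, -0.1, -0.6]
grip_width: 0.0133
```

```bash
python3 tray.py
```

```text
[ 0.5417 -0.0975  0.1456] 0.013535862670939022 24.55
[[0.5929795553596526, 0.23044167703619214], [0.6041335185321879, 0.05886068233538258], [0.3361345760257579, 0.038986753926794945], [0.32602540762425547, 0.20699637532159673]] [0.4648 0.1338 0.012 ] ((168.93296813964844, 222.50299072265625), (101.46549987792969, 64.53235626220703), 87.43623352050781)
```

Call:
arm_command:
  steps:
    - {"delta_pos": [-6.8, 25.4, 0], "dr": [0, 0, 0]}
    - {"delta_pos": [-6.8, 25.4, 0], "dr": [0, 0, 0]}
    - {"delta_pos": [-6.8, 25.4, 0], "dr": [0, 0, 0]}
    - {"delta_pos": [-6.8, 25.4, 0], "dr": [0, 0, 0]}
    - {"delta_pos": [-6.8, 25.4, 0], "dr": [0, 0, 0]}
    - {"delta_pos": [-6.8, 25.4, 0], "dr": [0, 0, 0]}
    - {"delta_pos": [-6.8, 25.4, 0], "dr": [0, 0, 0]}
    - {"delta_pos": [-6.8, 25.4, 0], "dr": [0, 0, 0]}
    - {"delta_pos": [0, 0, 0], "dr": [0, 0, 0]}
    - {"delta_pos": [0, 0, 0], "dr": [0, 0, 0]}

```text
time_s: 25.55
position: [0.4863, 0.1061, 0.1432]
tool_rot: [[0.985, 0.172, -0.001], [0.172, -0.985, -0.0], [-0.001, -0.0, -1.0]]
ft_force: [-0.1, -0.5, 0.3]
grip_width: 0.0134
```

Call:
arm_command:
  steps:
    - {"delta_pos": [0, 0, -25], "dr": [0, 0, 0]}
    - {"delta_pos": [0, 0, -25], "dr": [0, 0, 0]}
    - {"delta_pos": [0, 0, -20], "dr": [0, 0, 0]}
    - {"delta_pos": [0, 0, -8], "dr": [0, 0, 0]}
    - {"delta_pos": [0, 0, -4], "dr": [0, 0, 0]}
    - {"delta_pos": [0, 0, -1], "dr": [0, 0, 0]}
    - {"delta_pos": [0, 0, 0], "dr": [0, 0, 0]}

```text
time_s: 26.25
position: [0.487, 0.1057, 0.0614]
tool_rot: [[0.985, 0.171, 0.001], [0.171, -0.985, -0.0], [0.001, 0.0, -1.0]]
ft_force: [-0.1, 0.3, -0.4]
grip_width: 0.0133
```

Call:
arm_command:
  steps:
    - {"delta_pos": [0, 0, -2], "dr": [0, 0, 0]}
    - {"delta_pos": [0, 0, -1], "dr": [0, 0, 0]}
    - {"delta_pos": [0, 0, 0], "dr": [0, 0, 0]}

```text
time_s: 26.55
position: [0.4869, 0.1059, 0.0587]
tool_rot: [[0.985, 0.171, 0.002], [0.171, -0.985, -0.0], [0.001, 0.0, -1.0]]
ft_force: [-1.9, -1.1, 7.0]
grip_width: 0.0133
```

Call:
arm_command:
  steps:
    - {"delta_pos": [0, 0, 0], "dr": [0, 0, 0]}
    - {"delta_pos": [0, 0, 0], "dr": [0, 0, 0]}
    - {"delta_pos": [0, 0, 0], "dr": [0, 0, 0]}
    - {"delta_pos": [0, 0, 5], "dr": [0, 0, 0]}
    - {"delta_pos": [0, 0, 20], "dr": [0, 0, 0]}
    - {"delta_pos": [0, 0, 40], "dr": [0, 0, 0]}
    - {"delta_pos": [0, 0, 38], "dr": [0, 0, 0]}
  grip: 0.45

```text
time_s: 27.25
position: [0.4863, 0.1059, 0.1623]
tool_rot: [[0.985, 0.171, -0.001], [0.171, -0.985, 0.0], [-0.001, -0.0, -1.0]]
ft_force: [0.1, 0.5, 0.4]
grip_width: 0.0385
```

Call:
arm_command:
  steps:
    - {"delta_pos": [6, -23.9, 0], "dr": [0, 0, 0]}
    - {"delta_pos": [6, -23.9, 0], "dr": [0, 0, 0]}
    - {"delta_pos": [6, -23.9, 0], "dr": [0, 0, 0]}
    - {"delta_pos": [6, -23.9, 0], "dr": [0, 0, 0]}
    - {"delta_pos": [6, -23.9, 0], "dr": [0, 0, 0]}
    - {"delta_pos": [6, -23.9, 0], "dr": [0, 0, 0]}
    - {"delta_pos": [6, -23.9, 0], "dr": [0, 0, 0]}
    - {"delta_pos": [6, -23.9, 0], "dr": [0, 0, 0]}
    - {"delta_pos": [6, -23.9, 0], "dr": [0, 0, 0]}
    - {"delta_pos": [6, -23.9, 0], "dr": [0, 0, 0]}
    - {"delta_pos": [0, 0, 0], "dr": [0, 0, 0]}
    - {"delta_pos": [0, 0, 0], "dr": [0, 0, 0]}

```text
time_s: 28.45
position: [0.5464, -0.1331, 0.1608]
tool_rot: [[0.985, 0.17, -0.0], [0.17, -0.985, 0.0], [-0.0, -0.0, -1.0]]
ft_force: [0.4, -0.2, -0.5]
grip_width: 0.0383
```

```bash
python3 tray.py
```

```text
[ 0.5463 -0.1326  0.1609] 0.038235991321117255 28.5
[[0.5917901008702053, 0.23294902379921803], [0.6052314956549665, 0.05969461555375105], [0.33792783983793095, 0.03657950872650327], [0.3256297796219839, 0.2062593443364051]] [0.4651 0.1339 0.012 ] ((168.9214630126953, 222.37591552734375), (101.26338195800781, 65.23644256591797), 86.72950744628906)
```

Die 3.

Call:
arm_command:
  steps:
    - {"delta_pos": [0.5, 0, -25], "dr": [0, 0, 0]}
    - {"delta_pos": [0, 0, -25], "dr": [0, 0, 0]}
    - {"delta_pos": [0, 0, -20], "dr": [0, 0, 0]}
    - {"delta_pos": [0, 0, -15], "dr": [0, 0, 0]}
    - {"delta_pos": [0, 0, -12], "dr": [0, 0, 0]}
    - {"delta_pos": [0, 0, 0], "dr": [0, 0, 0]}

```text
time_s: 29.1
position: [0.5465, -0.1322, 0.0627]
tool_rot: [[0.985, 0.171, -0.002], [0.171, -0.985, 0.001], [-0.002, -0.002, -1.0]]
ft_force: [-0.1, 0.1, -0.7]
grip_width: 0.0388
```

Call:
arm_command:
  steps:
    - {"delta_pos": [0, 0, 0], "dr": [0, 0, 0]}
    - {"delta_pos": [0, 0, 0], "dr": [0, 0, 0]}
    - {"delta_pos": [0, 0, 0], "dr": [0, 0, 0]}
    - {"delta_pos": [0, 0, 0], "dr": [0, 0, 0]}
    - {"delta_pos": [0, 0, 0], "dr": [0, 0, 0]}
    - {"delta_pos": [0, 0, 0], "dr": [0, 0, 0]}
  grip: 0

```text
time_s: 29.7
position: [0.5474, -0.1332, 0.0647]
tool_rot: [[0.985, 0.171, 0.001], [0.171, -0.985, -0.001], [0.001, 0.001, -1.0]]
ft_force: [-1.2, 0.6, 7.0]
grip_width: 0.0133
```

Call:
arm_command:
  steps:
    - {"delta_pos": [0, 0, 10], "dr": [0, 0, 0]}
    - {"delta_pos": [0, 0, 20], "dr": [0, 0, 0]}
    - {"delta_pos": [0, 0, 25], "dr": [0, 0, 0]}
    - {"delta_pos": [0, 0, 25], "dr": [0, 0, 0]}
    - {"delta_pos": [0, 0, 0], "dr": [0, 0, 0]}

```text
time_s: 30.2
position: [0.5484, -0.1337, 0.1475]
tool_rot: [[0.985, 0.171, 0.006], [0.171, -0.985, -0.003], [0.006, 0.004, -1.0]]
ft_force: [0.7, -1.1, -0.8]
grip_width: 0.0135
```

```bash
python3 tray.py
```

```text
[ 0.5476 -0.1333  0.1455] 0.013720727785243069 30.25
[[0.5916538387045077, 0.23297675462663484], [0.6053775980210204, 0.05989663176037169], [0.33801788375135805, 0.036327198366524524], [0.32544889153070133, 0.20583866612820248]] [0.4651 0.1338 0.012 ] ((168.9637908935547, 222.38449096679688), (101.29549407958984, 65.18144226074219), 86.633544921875)
```

Call:
arm_command:
  steps:
    - {"delta_pos": [-12.5, 23.4, 0], "dr": [0, 0, 0]}
    - {"delta_pos": [-12.5, 23.4, 0], "dr": [0, 0, 0]}
    - {"delta_pos": [-12.5, 23.4, 0], "dr": [0, 0, 0]}
    - {"delta_pos": [-12.5, 23.4, 0], "dr": [0, 0, 0]}
    - {"delta_pos": [-12.5, 23.4, 0], "dr": [0, 0, 0]}
    - {"delta_pos": [-12.5, 23.4, 0], "dr": [0, 0, 0]}
    - {"delta_pos": [-12.5, 23.4, 0], "dr": [0, 0, 0]}
    - {"delta_pos": [-12.5, 23.4, 0], "dr": [0, 0, 0]}
    - {"delta_pos": [-12.5, 23.4, 0], "dr": [0, 0, 0]}
    - {"delta_pos": [-12.5, 23.4, 0], "dr": [0, 0, 0]}
    - {"delta_pos": [0, 0, 0], "dr": [0, 0, 0]}
    - {"delta_pos": [0, 0, 0], "dr": [0, 0, 0]}

```text
time_s: 31.45
position: [0.4219, 0.101, 0.1434]
tool_rot: [[0.985, 0.172, -0.001], [0.172, -0.985, -0.0], [-0.001, -0.0, -1.0]]
ft_force: [0.3, -0.6, -0.4]
grip_width: 0.0131
```

Call:
arm_command:
  steps:
    - {"delta_pos": [0, 0, -25], "dr": [0, 0, 0]}
    - {"delta_pos": [0, 0, -25], "dr": [0, 0, 0]}
    - {"delta_pos": [0, 0, -20], "dr": [0, 0, 0]}
    - {"delta_pos": [0, 0, -8], "dr": [0, 0, 0]}
    - {"delta_pos": [0, 0, -4], "dr": [0, 0, 0]}
    - {"delta_pos": [0, 0, -1], "dr": [0, 0, 0]}
    - {"delta_pos": [0, 0, 0], "dr": [0, 0, 0]}

```text
time_s: 32.15
position: [0.4225, 0.1008, 0.0613]
tool_rot: [[0.985, 0.171, 0.001], [0.171, -0.985, -0.0], [0.001, 0.0, -1.0]]
ft_force: [0.8, 0.2, 0.2]
grip_width: 0.0133
```

Call:
arm_command:
  steps:
    - {"delta_pos": [0, 0, -2], "dr": [0, 0, 0]}
    - {"delta_pos": [0, 0, -1], "dr": [0, 0, 0]}
    - {"delta_pos": [0, 0, 0], "dr": [0, 0, 0]}

```text
time_s: 32.45
position: [0.4225, 0.1009, 0.0587]
tool_rot: [[0.985, 0.171, 0.002], [0.171, -0.985, -0.0], [0.002, 0.0, -1.0]]
ft_force: [-1.4, -0.4, 8.0]
grip_width: 0.0132
```

Call:
arm_command:
  steps:
    - {"delta_pos": [0, 0, 0], "dr": [0, 0, 0]}
    - {"delta_pos": [0, 0, 0], "dr": [0, 0, 0]}
    - {"delta_pos": [0, 0, 0], "dr": [0, 0, 0]}
    - {"delta_pos": [0, 0, 5], "dr": [0, 0, 0]}
    - {"delta_pos": [0, 0, 20], "dr": [0, 0, 0]}
    - {"delta_pos": [0, 0, 40], "dr": [0, 0, 0]}
    - {"delta_pos": [0, 0, 38], "dr": [0, 0, 0]}
  grip: 0.45

```text
time_s: 33.15
position: [0.4217, 0.1009, 0.1623]
tool_rot: [[0.985, 0.171, -0.001], [0.171, -0.985, 0.0], [-0.001, -0.0, -1.0]]
ft_force: [1.1, -0.3, 0.3]
grip_width: 0.0384
```

Call:
arm_command:
  steps:
    - {"delta_pos": [6.5, -21, 2], "dr": [0, 0, 0]}
    - {"delta_pos": [6.5, -21, 2], "dr": [0, 0, 0]}
    - {"delta_pos": [6.5, -21, 2], "dr": [0, 0, 0]}
    - {"delta_pos": [6.5, -21, 2], "dr": [0, 0, 0]}
    - {"delta_pos": [6.5, -21, 2], "dr": [0, 0, 0]}
    - {"delta_pos": [6.5, -21, 0], "dr": [0, 0, 0]}
    - {"delta_pos": [6.5, -21, 0], "dr": [0, 0, 0]}
    - {"delta_pos": [6.5, -21, 0], "dr": [0, 0, 0]}
    - {"delta_pos": [6.5, -21, 0], "dr": [0, 0, 0]}
    - {"delta_pos": [5, -19, 0], "dr": [0, 0, 0]}
    - {"delta_pos": [0, 0, 0], "dr": [0, 0, 0]}
    - {"delta_pos": [0, 0, 0], "dr": [0, 0, 0]}
  grip: 0.7

```text
time_s: 34.35
position: [0.4853, -0.1068, 0.1708]
tool_rot: [[0.985, 0.17, -0.0], [0.17, -0.985, 0.0], [-0.0, -0.001, -1.0]]
ft_force: [-0.7, -0.2, -0.2]
grip_width: 0.0598
```

```bash
python3 tray.py; python3 - <<'E'
from h import *
im=cv2.imread("pics/t_last.png");w=env.get_image("wrist")
a=cv2.resize(im[160:280,125:245],(480,480),interpolation=cv2.INTER_CUBIC)
b=cv2.resize(w,(640,480))[:,160:480];cv2.imwrite("pics/m1.png",np.hstack([a,b]))
E
```

```text
[ 0.4852 -0.1064  0.1709] 0.05997654018046474 34.4
[[0.592689263678081, 0.2308923191577086], [0.6044245546810513, 0.05805060593434236], [0.33648013376462715, 0.03744330114235765], [0.32581802062870435, 0.20669316515574684]] [0.4649 0.1333 0.012 ] ((169.14251708984375, 222.49322509765625), (101.45647430419922, 65.02156066894531), 87.27368927001953)
```

View pics/m1.png

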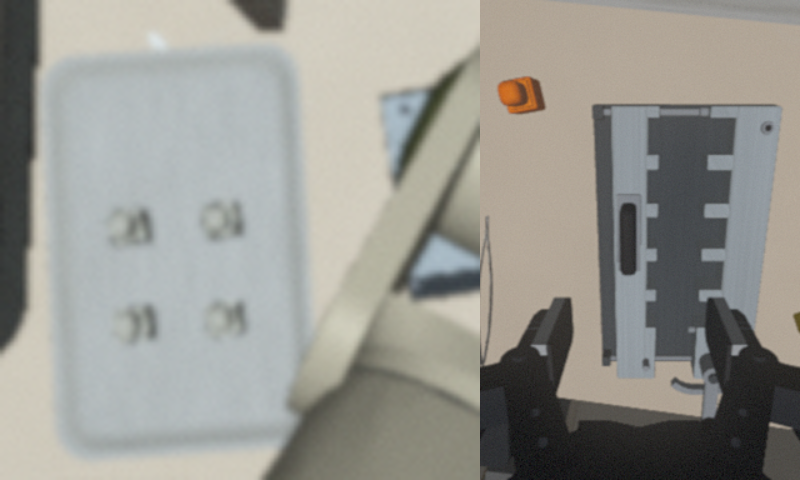

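All four dies stand well apart on the tray floor and the mould is empty. The handle is at about (247,190) in the wrist picture.

```bash
python3 -c "
from h import *
print(ray('wrist',247,190,.061),ray('wrist',247,186,.048), env.observe()['position'])"
```

```text
[ 0.47796815 -0.10334089  0.061     ] [ 0.47770736 -0.10391674  0.048     ] [ 0.48526522 -0.10624934  0.17089595]
```

Call:
arm_command:
  steps:
    - {"delta_pos": [-3.5, 0.5, -25], "dr": [0, 0, 0]}
    - {"delta_pos": [-3.5, 0.5, -25], "dr": [0, 0, 0]}
    - {"delta_pos": [0, 0, -25], "dr": [0, 0, 0]}
    - {"delta_pos": [0, 0, -18], "dr": [0, 0, 0]}
    - {"delta_pos": [0, 0, -11], "dr": [0, 0, 0]}
    - {"delta_pos": [0, 0, 0], "dr": [0, 0, 0]}

```text
time_s: 35.05
position: [0.4781, -0.1054, 0.066]
tool_rot: [[0.985, 0.171, -0.002], [0.171, -0.985, 0.001], [-0.002, -0.001, -1.0]]
ft_force: [0.4, -0.5, 0.1]
grip_width: 0.0602
```

Call:
arm_command:
  steps:
    - {"delta_pos": [0, 0, 0], "dr": [0, 0, 0]}
    - {"delta_pos": [0, 0, 0], "dr": [0, 0, 0]}
    - {"delta_pos": [0, 0, 0], "dr": [0, 0, 0]}
    - {"delta_pos": [0, 0, 0], "dr": [0, 0, 0]}
    - {"delta_pos": [0, 0, 0], "dr": [0, 0, 0]}
    - {"delta_pos": [0, 0, 0], "dr": [0, 0, 0]}
    - {"delta_pos": [0, 0, 0], "dr": [0, 0, 0]}
  grip: 0
  squeeze: 25

```text
time_s: 35.75
position: [0.4788, -0.1062, 0.0675]
tool_rot: [[0.985, 0.171, 0.001], [0.171, -0.985, -0.0], [0.001, 0.001, -1.0]]
ft_force: [-0.5, 1.6, 6.6]
grip_width: 0.0113
```

Call:
arm_command:
  steps:
    - {"delta_pos": [5, 0.85, 1], "dr": [0, 0, 0]}
    - {"delta_pos": [5, 0.85, 0], "dr": [0, 0, 0]}
    - {"delta_pos": [5, 0.85, 0], "dr": [0, 0, 0]}
    - {"delta_pos": [5, 0.85, 0], "dr": [0, 0, 0]}
    - {"delta_pos": [5, 0.85, 0], "dr": [0, 0, 0]}
    - {"delta_pos": [0, 0, 0], "dr": [0, 0, 0]}
    - {"delta_pos": [0, 0, 0], "dr": [0, 0, 0]}

```text
time_s: 36.45
position: [0.5041, -0.1018, 0.0677]
tool_rot: [[0.985, 0.171, 0.001], [0.171, -0.985, -0.0], [0.001, 0.0, -1.0]]
ft_force: [2.2, -2.3, -8.1]
grip_width: 0.0114
```

Call:
arm_command:
  steps:
    - {"delta_pos": [2, 0.3, 0], "dr": [0, 0, 0]}
    - {"delta_pos": [0, 0, 0], "dr": [0, 0, 0]}
    - {"delta_pos": [0, 0, 0], "dr": [0, 0, 0]}

```text
time_s: 36.75
position: [0.5055, -0.1016, 0.0677]
tool_rot: [[0.985, 0.171, -0.0], [0.171, -0.985, 0.0], [-0.0, -0.0, -1.0]]
ft_force: [-0.8, -2.8, -9.2]
grip_width: 0.0115
```

Call:
arm_command:
  steps:
    - {"delta_pos": [2, 0.3, 0], "dr": [0, 0, 0]}
    - {"delta_pos": [0, 0, 0], "dr": [0, 0, 0]}
    - {"delta_pos": [0, 0, 0], "dr": [0, 0, 0]}

```text
time_s: 37.05
position: [0.507, -0.1013, 0.0677]
tool_rot: [[0.985, 0.171, -0.002], [0.171, -0.985, 0.0], [-0.002, -0.0, -1.0]]
ft_force: [-2.9, -4.6, -7.3]
grip_width: 0.0115
```

Call:
arm_command:
  steps:
    - {"delta_pos": [2, 0.3, 0], "dr": [0, 0, 0]}
    - {"delta_pos": [0, 0, 0], "dr": [0, 0, 0]}
    - {"delta_pos": [0, 0, 0], "dr": [0, 0, 0]}

```text
time_s: 37.35
position: [0.5087, -0.101, 0.0676]
tool_rot: [[0.985, 0.171, -0.003], [0.171, -0.985, 0.0], [-0.002, -0.0, -1.0]]
ft_force: [-4.3, -5.1, -6.1]
grip_width: 0.0112
```

Call:
arm_command:
  steps:
    - {"delta_pos": [2, 0.3, 0], "dr": [0, 0, 0]}
    - {"delta_pos": [0, 0, 0], "dr": [0, 0, 0]}
    - {"delta_pos": [0, 0, 0], "dr": [0, 0, 0]}

```text
time_s: 37.65
position: [0.5104, -0.1007, 0.0676]
tool_rot: [[0.985, 0.171, -0.003], [0.171, -0.985, 0.0], [-0.003, -0.001, -1.0]]
ft_force: [-5.9, -5.0, -5.2]
grip_width: 0.0114
```

Call:
arm_command:
  steps:
    - {"delta_pos": [2, 0.3, 0], "dr": [0, 0, 0]}
    - {"delta_pos": [0, 0, 0], "dr": [0, 0, 0]}
    - {"delta_pos": [0, 0, 0], "dr": [0, 0, 0]}

```text
time_s: 37.95
position: [0.5122, -0.1004, 0.0676]
tool_rot: [[0.985, 0.171, -0.004], [0.171, -0.985, 0.0], [-0.004, -0.001, -1.0]]
ft_force: [-6.6, -5.6, -4.5]
grip_width: 0.0113
```

Call:
arm_command:
  steps:
    - {"delta_pos": [2, 0.3, 0], "dr": [0, 0, 0]}
    - {"delta_pos": [0, 0, 0], "dr": [0, 0, 0]}
    - {"delta_pos": [0, 0, 0], "dr": [0, 0, 0]}

```text
time_s: 38.25
position: [0.5123, -0.1004, 0.0676]
tool_rot: [[0.985, 0.171, -0.008], [0.171, -0.985, -0.0], [-0.008, -0.001, -1.0]]
ft_force: [-17.0, -9.7, 2.1]
grip_width: 0.0112
```

Call:
arm_command:
  steps:
    - {"delta_pos": [-5, -0.8, -1], "dr": [0, 0, 0]}
    - {"delta_pos": [0, 0, 0], "dr": [0, 0, 0]}

```text
time_s: 38.45
position: [0.5095, -0.1009, 0.0676]
tool_rot: [[0.985, 0.171, -0.002], [0.171, -0.985, -0.0], [-0.002, -0.0, -1.0]]
ft_force: [-7.5, -3.2, 3.4]
grip_width: 0.0111
```

Call:
arm_command:
  steps:
    - {"delta_pos": [0, 0, 0], "dr": [0, 0, 0]}
    - {"delta_pos": [0, 0, 0], "dr": [0, 0, 0]}
    - {"delta_pos": [0, 0, 0], "dr": [0, 0, 0]}
    - {"delta_pos": [0, 0, 0], "dr": [0, 0, 0]}
    - {"delta_pos": [0, 0, 20], "dr": [0, 0, 0]}
    - {"delta_pos": [0, 0, 40], "dr": [0, 0, 0]}
    - {"delta_pos": [0, 0, 30], "dr": [0, 0, 0]}
    - {"delta_pos": [0, 0, 0], "dr": [0, 0, 0]}
  grip: 0.6

```text
time_s: 39.25
position: [0.5122, -0.1013, 0.1606]
tool_rot: [[0.985, 0.171, 0.007], [0.171, -0.985, -0.003], [0.007, 0.004, -1.0]]
ft_force: [0.0, -0.4, -1.0]
grip_width: 0.0512
```

```bash
python3 - <<'E'
from h import *
print(env.observe()["position"]);cv2.imwrite("pics/w5.png",env.get_image("wrist"))
E
```

```text
[ 0.51223698 -0.1013233   0.16061605]
```

View pics/w5.png

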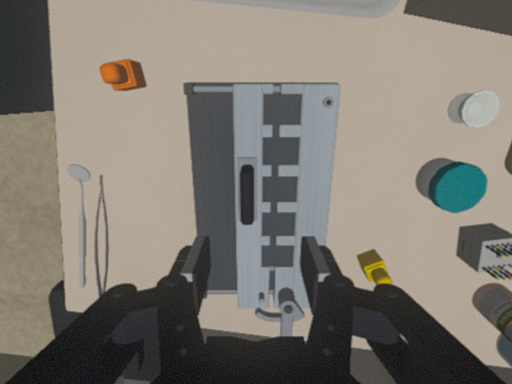

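The half sits at the spring pins with a small gap, and the cam lever still points right. Going back to the knob.

Call:
arm_command:
  steps:
    - {"delta_pos": [8.8, -22.8, 0], "dr": [0, 0, 0]}
    - {"delta_pos": [8.8, -22.8, 0], "dr": [0, 0, 0]}
    - {"delta_pos": [8.8, -22.8, 0], "dr": [0, 0, 0]}
    - {"delta_pos": [8.8, -22.8, 0], "dr": [0, 0, 0]}
    - {"delta_pos": [8.8, -22.8, 0], "dr": [0, 0, 0]}
    - {"delta_pos": [8.8, -22.8, 0], "dr": [0, 0, 0]}
    - {"delta_pos": [8.8, -22.8, 0], "dr": [0, 0, 0]}
    - {"delta_pos": [0, 0, -25], "dr": [0, 0, 0]}
    - {"delta_pos": [0, 0, -25], "dr": [0, 0, 0]}
    - {"delta_pos": [0, 0, -18], "dr": [0, 0, 0]}
    - {"delta_pos": [0, 0, -11], "dr": [0, 0, 0]}
    - {"delta_pos": [0, 0, 0], "dr": [0, 0, 0]}
    - {"delta_pos": [0, 0, 0], "dr": [0, 0, 0]}

```text
time_s: 40.6
position: [0.5724, -0.2605, 0.078]
tool_rot: [[0.985, 0.171, 0.0], [0.171, -0.985, -0.0], [0.0, 0.0, -1.0]]
ft_force: [0.1, -0.3, 1.0]
grip_width: 0.0512
```

Call:
arm_command:
  steps:
    - {"delta_pos": [0, 0, 0], "dr": [0, 0, 0]}
    - {"delta_pos": [0, 0, 0], "dr": [0, 0, 0]}
    - {"delta_pos": [0, 0, 0], "dr": [0, 0, 0]}
    - {"delta_pos": [0, 0, 0], "dr": [0, 0, 0]}
    - {"delta_pos": [0, 0, 0], "dr": [0, 0, 0]}
    - {"delta_pos": [0, 0, 0], "dr": [0, 0, 0]}
    - {"delta_pos": [0, 0, 0], "dr": [0, 0, 0]}
  grip: 0.05
  squeeze: 30

```text
time_s: 41.3
position: [0.5725, -0.2606, 0.0786]
tool_rot: [[0.985, 0.171, 0.001], [0.171, -0.985, -0.001], [0.001, 0.001, -1.0]]
ft_force: [-0.6, -0.4, 5.4]
grip_width: 0.0151
```

Call:
arm_command:
  steps:
    - {"delta_pos": [-6.5, -0.7, 1.5], "dr": [0, 0, -7.5]}
    - {"delta_pos": [-6.5, 0.2, 0], "dr": [0, 0, -7.5]}
    - {"delta_pos": [-6.5, 1, 0], "dr": [0, 0, -7.5]}
    - {"delta_pos": [-6.3, 1.9, 0], "dr": [0, 0, -7.5]}
    - {"delta_pos": [-6, 2.7, 0], "dr": [0, 0, -7.5]}
    - {"delta_pos": [-5.6, 3.4, 0], "dr": [0, 0, -7.5]}
    - {"delta_pos": [0, 0, 0], "dr": [0, 0, 0]}

```text
time_s: 42.0
position: [0.5353, -0.2507, 0.0788]
tool_rot: [[0.815, -0.579, 0.002], [-0.579, -0.815, 0.002], [0.0, -0.003, -1.0]]
ft_force: [7.2, 4.1, -5.5]
grip_width: 0.0151
```

Call:
arm_command:
  steps:
    - {"delta_pos": [-5.1, 4.1, 0], "dr": [0, 0, -7.5]}
    - {"delta_pos": [-4.5, 4.7, 0], "dr": [0, 0, -7.5]}
    - {"delta_pos": [-3.8, 5.3, 0], "dr": [0, 0, -7.5]}
    - {"delta_pos": [-3.1, 5.8, 0], "dr": [0, 0, -7.5]}
    - {"delta_pos": [-2.3, 6.1, 0], "dr": [0, 0, -7.5]}
    - {"delta_pos": [-1.5, 6.4, 0], "dr": [0, 0, -7.5]}
    - {"delta_pos": [0, 0, 0], "dr": [0, 0, 0]}
    - {"delta_pos": [0, 0, 0], "dr": [0, 0, 0]}

```text
time_s: 42.8
position: [0.517, -0.2192, 0.0787]
tool_rot: [[0.17, -0.985, 0.006], [-0.985, -0.17, -0.0], [0.001, -0.006, -1.0]]
ft_force: [16.6, 2.2, -11.0]
grip_width: 0.0148
```

Call:
arm_command:
  steps:
    - {"delta_pos": [1.5, 0.7, 0], "dr": [0, 0, 0]}
    - {"delta_pos": [0, 0.7, 0], "dr": [0, 0, -1]}
    - {"delta_pos": [0, 0, 0], "dr": [0, 0, 0]}
    - {"delta_pos": [0, 0, 0], "dr": [0, 0, 0]}

```text
time_s: 43.2
position: [0.5173, -0.219, 0.0788]
tool_rot: [[0.154, -0.988, 0.003], [-0.988, -0.154, -0.002], [0.002, -0.003, -1.0]]
ft_force: [8.3, -4.6, -10.0]
grip_width: 0.0153
```

Call:
arm_command:
  steps:
    - {"delta_pos": [0, 0, 0], "dr": [0, 0, 0]}
    - {"delta_pos": [0, 0, 0], "dr": [0, 0, 0]}
    - {"delta_pos": [0, 0, 0], "dr": [0, 0, 0]}
    - {"delta_pos": [0, 0, 0], "dr": [0, 0, 0]}
    - {"delta_pos": [0, 0, 30], "dr": [0, 0, 0]}
    - {"delta_pos": [-10, 0, 40], "dr": [0, 0, 0]}
    - {"delta_pos": [-10, 0, 40], "dr": [0, 0, 0]}
    - {"delta_pos": [0, 10, 40], "dr": [0, 0, 0]}
    - {"delta_pos": [0, 10, 20], "dr": [0, 0, 0]}
    - {"delta_pos": [0, 0, 0], "dr": [0, 0, 0]}
    - {"delta_pos": [0, 0, 0], "dr": [0, 0, 0]}
  grip: 0.6

```text
time_s: 44.3
position: [0.4958, -0.198, 0.2489]
tool_rot: [[0.154, -0.988, -0.0], [-0.988, -0.154, 0.0], [-0.0, 0.0, -1.0]]
ft_force: [-0.4, -0.1, -1.3]
grip_width: 0.0511
```

```bash
python3 tray.py; python3 - <<'E'
from h import *
im=cv2.imread("pics/t_last.png");w=env.get_image("wrist")
a=cv2.resize(im[155:285,125:245],(360,390),interpolation=cv2.INTER_CUBIC)
b=cv2.resize(w[50:212,70:300],None,fx=1.9,fy=1.9,interpolation=cv2.INTER_CUBIC);b=cv2.copyMakeBorder(b,0,390-b.shape[0],0,0,0)
cv2.imwrite("pics/m2.png",np.hstack([a,b]))
E
```

```text
[ 0.4956 -0.1981  0.2482] 0.05098035019529905 44.35
[[0.5917376144209057, 0.23305969399593193], [0.6052753477841142, 0.059811723533643], [0.3377055817711352, 0.03652546516148293], [0.32531629473766155, 0.20619643332674195]] [0.465  0.1339 0.012 ] ((168.90933227539062, 222.4282989501953), (101.3698959350586, 65.2376708984375), 86.69812774658203)
```

View pics/m2.png

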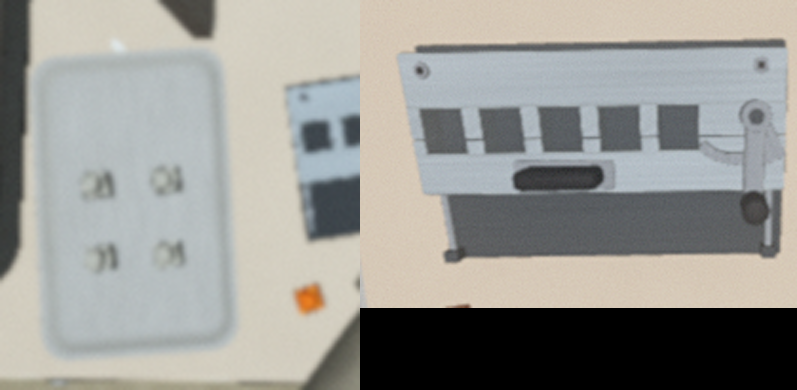

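The halves are tight with no visible gap, the lever points to the robot as at the start, and all four dies stand in the tray.

```bash
python3 -c "
from rig import env
print(env.close_job(), env.observe()['time_s'])"
```

```text
the job is handed in; nothing more can be done
the job is handed in; nothing more can be done
```

The mould is empty, closed and locked, and I handed the job in at about 44 s of robot time; no verdict was reported. I turned the cam open, pulled the sliding half back, and put the four stone dies standing on the tray floor. The fifth cavity was already empty. Then I pushed the half to its stop, let it spring back, and turned the lever to locked.

**Last checks:**
- **Dies and tray:** the last pictures show the four dies standing well apart in the tray. The measured tray centre stayed within about 1 mm of the start whenever the view was clear.
- **Lock:** there is no visible gap between the halves. The knob is within about 1 mm of where it was gripped at the start, and it resisted a small extra push.
- **Arm:** the gripper is open and clear of everything.
- **Not measured:** the gap and the cam angle were judged from pictures, knob position and force only. I saw no tray knock and no grip slip.
- **Disagreement:** the pivot measured about 117 mm to the right of the middle cavity, against the given y of -98 mm. I took the row of cavities to be off the mould's y origin and used the measured position.

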